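# Discard the used sample vials in the gated waste bin

### The job

Swing the sprung flap of the vial waste bin open until it stays up, and pull the stiff slide gate under it open just until its pointer lines up with the index clamp on the rail, not past it. Put every used vial on the desk into the bin through the open mouth; then push the gate fully shut, and after that bring the flap down all the way by its bar, easing it against its spring so that it does not slam. Leave the bottle and the timer where they stand.

Things in the scene. Friction and masses are not known exactly. Their poses are not given: they have to be found in the camera images.
- waste_bin: white hollow bin, fixed, 240 (x) x 130 (y) x 100 (z) mm, walls 5 mm; origin mid-underside, -x is its front (towards the robot), y its left. Mouth in its deck: x 5 to 88, y -35 to 35 mm, covered by the shut gate; with the gate drawn by d it is clear from x = 92 mm - d to 88 mm. Rails along x at y = +-52 mm, 11 mm high. Inside, a chute floor 70 mm high at the back slopes down to mid length
- bin_gate (a joint): how far the slide gate is drawn out, in m: 0 shut, 0.085 at the most; it moves along the bin's -x (to the bin's front). Stiff: about 9 N of sliding friction both ways, stays where it is left
- gate_tab (a point): middle of the gate's black upright pull tab, 10 mm thick (bin x), 40 mm wide (bin y), from 28 mm below to 18 mm above this point; the tab stands on the 4 mm gate plate, whose top is at 105 mm. This point lies 133 mm above the desk, at bin y = 0 and bin x = -35 mm - d
- gate_pointer (a point): top of the thin black pointer fin at the gate's front right corner; it moves with the gate
- index_mark (a point): the black index clamp (a thin upright blade, 3 x 14 x 16 mm) on the right rail; the gate is rightly open when gate_pointer has the same bin x as this point. It lies where the gate is drawn 50 to 70 mm, differently in each start. Its axes are those of the bin
- bin_flap (a joint): angle of the flap in rad: 0 shut (over the mouth), 2.0 fully open (past upright, leaning back on its stop). Hinged on the bin's left side, free edge to the right. A closing spring and its heavy bar pull it shut below about 1.6 rad (up to 0.3 Nm, about 2.6 N at the bar); beyond that its weight overcomes the spring and it stays on its stop, up to 235 mm above the desk. Let go on the way it slams
- flap_bar (a point): middle of the flap's round steel pull bar, 12 mm across, free length 73 mm between two posts, parallel to the hinge (bin x), 42 mm above the flap's outer face near its free edge. Pinched across, it turns in the grip as it is led round the hinge. In the bin's frame it is at x = 50, y = -46, z = 158 mm when shut and runs on a circle of 114 mm radius about flap_hinge
- flap_hinge (a point): a point on the flap's hinge axis (bin x = 50, y = 59, z = 114 mm; the axis is parallel to the bin's x)
- vial_1: a capped sample vial, upright: glass body 12 mm across, white screw cap 13 mm across from 36 mm to 48 mm above its foot (take it by the cap); 15 g; origin at the centre of its foot, z along its axis towards the cap. It stands free on the desk, may be knocked over and then rolls a little. Some of the four may be absent
- vial_2: a capped sample vial, upright: glass body 12 mm across, white screw cap 13 mm across from 36 mm to 48 mm above its foot (take it by the cap); 15 g; origin at the centre of its foot, z along its axis towards the cap. It stands free on the desk, may be knocked over and then rolls a little. Some of the four may be absent
- vial_3: a capped sample vial, upright: glass body 12 mm across, white screw cap 13 mm across from 36 mm to 48 mm above its foot (take it by the cap); 15 g; origin at the centre of its foot, z along its axis towards the cap. It stands free on the desk, may be knocked over and then rolls a little. Some of the four may be absent
- vial_4: a capped sample vial, upright: glass body 12 mm across, white screw cap 13 mm across from 36 mm to 48 mm above its foot (take it by the cap); 15 g; origin at the centre of its foot, z along its axis towards the cap. It stands free on the desk, may be knocked over and then rolls a little. Some of the four may be absent
- stain_bottle: bystander: reagent bottle with a black cap, 46 mm across, 85 mm high, origin at the centre of its underside
- bench_timer: bystander: countdown timer, 37 x 64 x 60 mm, origin at the centre of its underside

How it is judged (in metres and radians):
On the way, in this order (a step that is already met when the one before it is completed fails the run):
1. the flap stands open (over 1.8 rad) and the gate is drawn until its pointer is within 6 mm of the index (value of joint bin_flap above 1.8 rad and x of gate_pointer in the frame of index_mark between -0.006 and 0.006 m), for 0.3 s.
2. every vial is inside the bin (x of vial_1 in the frame of waste_bin between -0.118 and 0.118 m and y of vial_1 in the frame of waste_bin between -0.063 and 0.063 m and z of vial_1 in the frame of waste_bin between -0.01 and 0.09 m and x of vial_2 in the frame of waste_bin between -0.118 and 0.118 m and y of vial_2 in the frame of waste_bin between -0.063 and 0.063 m and z of vial_2 in the frame of waste_bin between -0.01 and 0.09 m and x of vial_3 in the frame of waste_bin between -0.118 and 0.118 m and y of vial_3 in the frame of waste_bin between -0.063 and 0.063 m and z of vial_3 in the frame of waste_bin between -0.01 and 0.09 m and x of vial_4 in the frame of waste_bin between -0.118 and 0.118 m and y of vial_4 in the frame of waste_bin between -0.063 and 0.063 m and z of vial_4 in the frame of waste_bin between -0.01 and 0.09 m), for 0.2 s.
3. the gate is pushed fully shut while the flap is still open (value of joint bin_gate below 0.004 m and value of joint bin_flap above 1.8 rad), for 0.2 s.
At the end, for the whole second after the job is handed in: every vial is inside the bin, the gate is shut to within 4 mm, the flap lies shut (under 0.05 rad) and still (all of step 2 and value of joint bin_gate below 0.004 m and value of joint bin_flap below 0.05 rad and velocity of joint bin_flap between -0.05 and 0.05 rad/s); the robot touches nothing.
It fails at once if the gate is pulled more than 12 mm past the index (x of gate_pointer in the frame of index_mark below -0.012 m).
It fails at once if the flap slams (closes faster than 1.2 rad/s in its last 0.3 rad) (value of joint bin_flap below 0.3 rad and velocity of joint bin_flap below -1.2 rad/s).
It fails at once if the bottle or the timer is displaced by over 30 mm (distance of any of stain_bottle, bench_timer from where it was at the start of the episode above 0.03 m).
Of vial_1, vial_2, vial_3, vial_4 only 2 to 4 are there at a start; the rules pass over those that are not, and their reading is None.
At some moment in a run one of vial_1, vial_2, vial_3, vial_4 may be knocked a few centimetres aside while the robot is not near it.
It also fails if it takes over 210 s, if anything falls off the work surface, if the arm or the gripper's body presses on something with over 40 N, if the wrist force passes 120 N, or if a joint passes its speed limit or range.

### The arm

A 6-joint arm with a two-finger parallel gripper is mounted at the origin on a cart in front of the work surface, level with it; the furniture and walls round the work are solid. World frame = base frame: x ahead of the robot, y to its left, z up, the work surface at z = 0. Lengths are in mm, angles in rad, forces in N, time in s.
With the tool pointing down it reaches from about 275 to 1000 mm from the base axis. Payload 8.4 kg.
Tool frame: the origin (TCP) lies at the very end of the fingers, on their centre line; the grasp point (between the pads) lies 19 mm behind it; x points along the fingers, y is the direction in which the jaws open and shut, and the axes are right-handed (so a half turn about x gives the same grasp; the last joint's range is limited). The gripper opens to 85 mm and grips with 20 to 120 N. Pads are 22 mm wide; open, the fingers measure 114 mm over their backs; the gripper's body (76 mm by 85 mm) begins 54 mm behind the grasp point. The pads swing forward as they close: fully open they stand 13 mm farther back than shut.
Start: joints at [1.159, 0.353, 1.633, -0, 1.155, -0.002], TCP at [249.015, 573.253, 231.281] pointing down, gripper open.
Joint ranges: [-2.63, 2.63], [-0.92, 2.1], [0.06, 2.66], [-1.3, 4.44], [0, 2.69], [-3.02, 3.02]. Speed limits (rad/s): [2.22, 2.22, 2.79, 3.14, 3.14, 3.14].

### API

Orientations are given as [roll, pitch, yaw] about the fixed x, y, z axes, in that order (R = Rz(yaw) Ry(pitch) Rx(roll)).
In Python, from rig import r, grab_frame, camera_params, sign_off gives the robot as it stands.
- The arm moves only by the tool drive_tool, never from a script. Its argument "rows" is one flat list of numbers, 7 for each row, row after row: the shift along the tool's x, y, z in mm, then the turn, a rotation vector about the tool's x, y, z in degrees, then the opening in per cent of the stroke, from 0 (shut) to 100 (fully open). In form: [x, y, z, rx, ry, rz, fingers, x, y, z, rx, ry, rz, fingers, ...]. A call has 1 to 10 rows; each row is the pose to reach, as a shift and turn from the pose measured when the call began, along the tool's axes at that moment; what a row does not reach only later rows make up. A row lasts 1/8 s, in which the tool goes at most 62.5 mm and 10.7 degrees, less where a joint would pass 70% of its speed; a pose out of reach is approached as far as the arm can. A call with a gripper value outside its range is refused whole. The fingers move at their own pace and stop on an object; "newtons" is the grip in N (left out, the last holds). Time passes only in rows, so rows that repeat a pose let the fingers close. It gives the time, the measured TCP pose, the force and the opening at its end, in the units of the state.
- r.sense(): the state, without advancing time (a new reading comes with each control period).
- grab_frame(name): name is "scene" or "top" or "wrist"; returns the picture (420x560x3 uint8, red, green, blue); there is no depth.
- camera_params(name): a dict with "vertical_fov" (degrees; the focal length in pixels is half the picture's height over the tangent of half this angle, whatever the lens; pixels are square), "cx", "cy" (the principal point, pixels), "pose" (4x4, takes a point from camera to world coordinates); the wrist camera has in their place "tool_from_camera" (4x4, takes a point from camera to tool coordinates, whose origin is the TCP and whose axes are the tool frame's). Camera axes: x right, y down, z forward; pixel columns grow to the right and rows downward; lengths in mm; the calibration is good to about 2 mm. A picture is of the moment at which its call begins: read the wrist's pose just before it. camera_params takes no time and is no camera call.
- sign_off(): hands the job in, once; it reports no verdict.
The state is a dict: "clock": time; "qpos": joint angles; "qvel": joint speeds; "joint_efforts": joint torques, N m; "eef_pos": TCP position; "tcp_rot": TCP orientation; "contact_force": force on the tool from outside, world axes, zero at the start; "wrist_torque": the same for the moment, N m; "opening": opening from 0.0 (shut) to 1.0 (fully open).
Only numpy, scipy, OpenCV 4.12 (cv2) and the standard library are available. Lean on these libraries where they do the work, as an engineer would, in place of code of your own. Each camera call takes 0.05 s, during which the arm holds its last target.

## Working session

There is one attempt and no reset: what is moved stays moved. The work goes in short steps, Python scripts to look and compute and a tool call to move; the robot and the scene stay as the last step left them, time stands still between calls to the robot, and variables do not carry over. Pictures are saved under pics/ and viewed, and the job is handed in when it is done.

Besides the shell and the picture viewer there is one more tool, called after ">>>" as name(argument=value, ...) on one line, values as JSON. drive_tool: Moves the arm, as the interface text tells. Its arguments: {"type":"object","properties":{"rows":{"type":"array","items":{"type":"number"}},"newtons":{"type":"number"}},"required":["rows"]}

```bash
mkdir -p pics; ls; cat > h.py <<'E'
import numpy as np, cv2
from rig import r, grab_frame, camera_params, sign_off
from scipy.spatial.transform import Rotation as Ro
def snap(name,fn):
    s=r.sense(); im=np.array(grab_frame(name)); cv2.imwrite('pics/'+fn,im[:,:,::-1]); return s,im
def cam(name,s=None):
    p=camera_params(name); f=210/np.tan(np.radians(p['vertical_fov'])/2)
    if name=='wrist':
        T=np.eye(4);T[:3,:3]=Ro.from_euler('xyz',s['tcp_rot']).as_matrix();T[:3,3]=s['eef_pos']
        P=T@np.array(p['tool_from_camera'])
    else: P=np.array(p['pose'])
    return f,p['cx'],p['cy'],P
def ray(c,u,v):
    f,cx,cy,P=c; d=P[:3,:3]@np.array([(u-cx)/f,(v-cy)/f,1]); return P[:3,3],d
def onz(c,u,v,z):
    o,d=ray(c,u,v); return o+d*(z-o[2])/d[2]
def proj(c,X):
    f,cx,cy,P=c; q=P[:3,:3].T@(np.array(X)-P[:3,3]); return cx+f*q[0]/q[2],cy+f*q[1]/q[2]
def tri(c1,p1,c2,p2):
    o1,d1=ray(c1,*p1);o2,d2=ray(c2,*p2)
    d1/=np.linalg.norm(d1);d2/=np.linalg.norm(d2)
    t=np.linalg.lstsq(np.c_[d1,-d2],o2-o1,rcond=None)[0]
    a=o1+d1*t[0];b=o2+d2*t[1]; return (a+b)/2,np.linalg.norm(a-b)
def R(s): return Ro.from_euler('xyz',s['tcp_rot'])
def to(s,X,rot=None):
    "shift and rotvec (deg) in tool axes"
    d=R(s).inv().apply(np.array(X)-np.array(s['eef_pos']))
    w=np.zeros(3) if rot is None else (R(s).inv()*rot).as_rotvec(degrees=True)
    return np.round(d,1),np.round(w,1)
E
python3 - <<'E'
from h import *
s=r.sense();print(s)
for n in('scene','top','wrist'):
    snap(n,n+'0.png');print(n,camera_params(n))
E
```

```text
pics
{'clock': 0.0, 'qpos': array([ 1.15860362e+00,  3.53667004e-01,  1.63414928e+00, -1.50907930e-05,
        1.15520386e+00, -2.38538405e-03]), 'qvel': array([-0.00049666, -0.00098413, -0.0001092 ,  0.00037596, -0.00048128,
        0.00067757]), 'joint_efforts': array([ 2.06465156e-03, -6.05237174e+01, -3.42087293e+01,  1.93959067e-05,
        8.94489902e-03, -1.68030187e-06]), 'eef_pos': array([248.82094098, 572.80335733, 230.5434283 ]), 'tcp_rot': array([-1.56351645,  1.56936877, -1.97331767]), 'contact_force': array([ 0.09004165,  0.22136541, -0.05045853]), 'wrist_torque': array([-0.02008987,  0.03669376,  0.0354123 ]), 'opening': 0.9975200096293501}
scene {'vertical_fov': 46.471537453422926, 'cx': 277.23114080738935, 'cy': 199.88643794333427, 'pose': array([[ 7.99579267e-01, -3.98242252e-01,  4.49528759e-01,
         1.08086548e+01],
       [-6.00312464e-01, -5.08482581e-01,  6.17309007e-01,
        -7.74565251e+02],
       [-1.72609856e-02, -7.63445200e-01, -6.45641916e-01,
         8.96152157e+02],
       [ 0.00000000e+00,  0.00000000e+00,  0.00000000e+00,
         1.00000000
[... 205 characters left out ...]
99711577e-01, -2.38511688e-02, -2.80805153e-03,
        -3.61582006e+01],
       [ 4.67296246e-03, -7.84975654e-02, -9.96903353e-01,
         1.08713140e+03],
       [ 0.00000000e+00,  0.00000000e+00,  0.00000000e+00,
         1.00000000e+00]])}
wrist {'vertical_fov': 59.10305630677756, 'cx': 280.8723801709437, 'cy': 214.86742127243406, 'tool_from_camera': array([[ 1.77885650e-04, -2.57640236e-01,  9.66240900e-01,
        -1.41409452e+02],
       [ 9.99999894e-01,  4.55172088e-04, -6.27327899e-05,
         1.61230730e+00],
       [-4.23643397e-04,  9.66240809e-01,  2.57640289e-01,
        -6.55081443e+01],
       [ 0.00000000e+00,  0.00000000e+00,  0.00000000e+00,
         1.00000000e+00]])}
```

View pics/scene0.png

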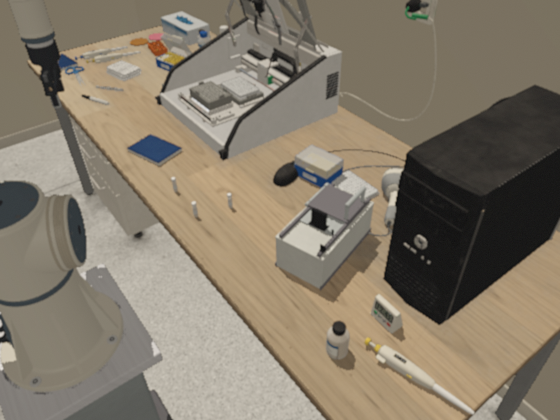

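View pics/top0.png

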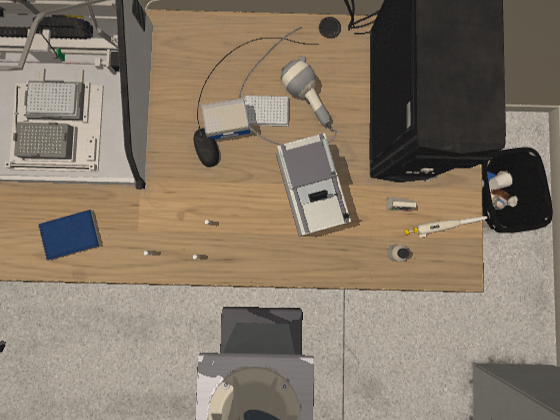

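View pics/wrist0.png

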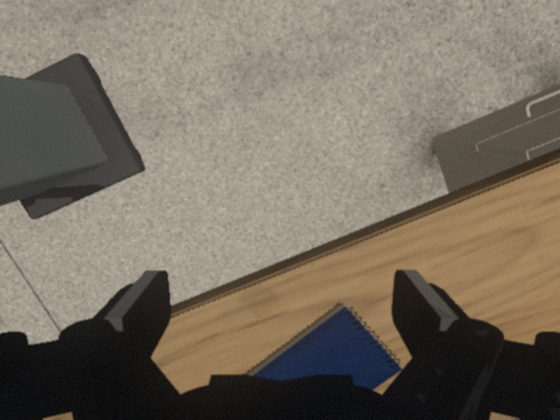

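Three vials stand at top-view pixels (208,222), (148,253) and (196,257). The bin is near (315,185), the timer at (402,205) and the bottle at (400,254). I'll zoom in on the bin and the vials.

```bash
python3 - <<'E'
import cv2
a=cv2.imread('pics/top0.png')[125:245,262:362];cv2.imwrite('pics/t0z.png',cv2.resize(a,None,fx=5,fy=5,interpolation=2))
a=cv2.imread('pics/scene0.png')[165:285,265:395];cv2.imwrite('pics/s0z.png',cv2.resize(a,None,fx=5,fy=5,interpolation=2))
E
```

```text
(no output)
```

View pics/t0z.png

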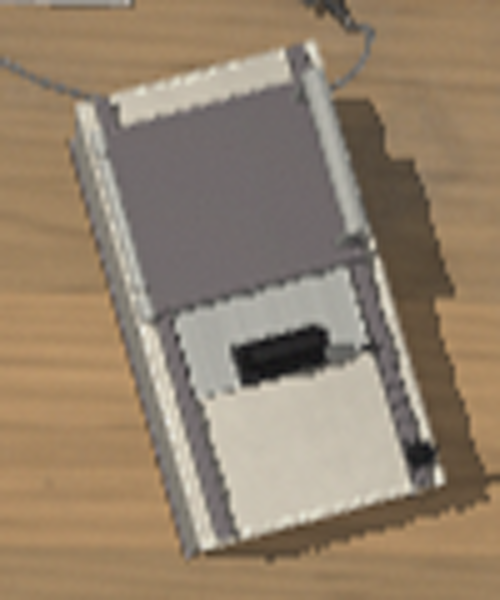

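View pics/s0z.png

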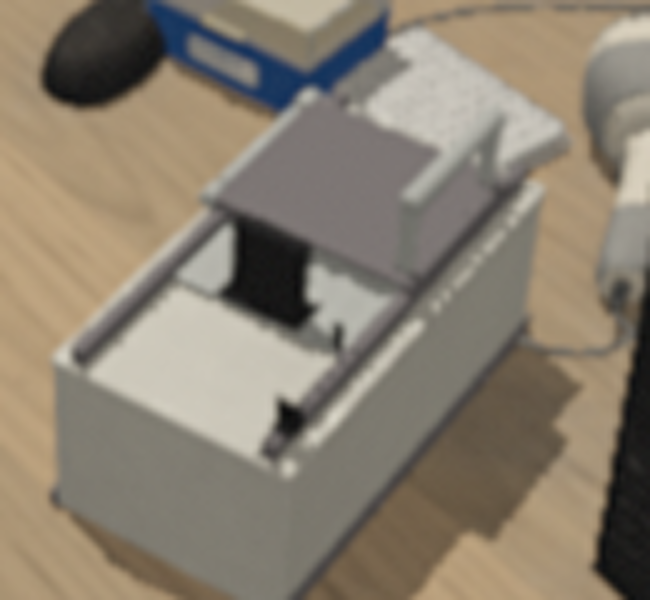

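```bash
cat > bin.py <<'E'
from h import *
from scipy.optimize import least_squares
ct=cam('top');cs=cam('scene')
tz=lambda u,v:((u+.0)/5+262,(v)/5+125)
sz=lambda u,v:(u/5+265,v/5+165)
obs=[(ct,tz(443,484),(-120,-65,100)),(ct,tz(318,40),(120,-65,100)),(ct,tz(80,103),(120,65,100)),(ct,tz(203,552),(-120,65,100)),
(cs,sz(57,357),(-120,65,100)),(cs,sz(290,472),(-120,-65,100)),(cs,sz(542,188),(120,-65,100)),
(ct,tz(331,155),(50,-46,158)),(cs,sz(450,160),(50,-46,161))]
def W(p,b):
    c,s=np.cos(p[2]),np.sin(p[2]); return np.array([p[0]+c*b[0]-s*b[1],p[1]+s*b[0]+c*b[1],b[2]])
if __name__=='__main__':
    f=lambda p:np.concatenate([np.array(proj(c,W(p,b)))-uv for c,uv,b in obs])
    q=least_squares(f,[500,-80,-.2],x_scale=[1,1,.01],loss='soft_l1')
    print(q.x,np.degrees(q.x[2]));print(np.round(f(q.x).reshape(-1,2),1))
    np.save('bin.npy',q.x)
    for n,uv in(('v',(208,222)),('v',(148,253)),('v',(196,257))): print(onz(ct,*uv,48))
E
python3 bin.py
```

```text
[ 6.15257452e+02 -1.41700617e+02  2.93095356e-01] 16.79312691972226
[[ 0.9 -0.2]
 [-0.  -0.2]
 [-0.6  0.3]
 [-0.  -0.2]
 [-1.9 -0. ]
 [-0.9  1. ]
 [ 0.3 -0.3]
 [ 1.1 -0.7]
 [ 0.2 -1.6]]
[512.05930622 136.38537616  48.        ]
[425.53772149 293.18264697  48.        ]
[417.93140534 164.90516604  48.        ]
```

```bash
python3 - <<'E'
from bin import *
p=np.load('bin.npy')
print('tower front-left base',onz(cs,389,281,0),'top fl',tri(cs,(400,155),ct,(371,177)))
print('tower fr base',onz(cs,437,316,0))
for n,b in(('bar',(50,-46,158)),('tab',(-35,0,133)),('mouth',(60,0,105)),('baropen',(50,143,191))):print(n,W(p,b))
# index
i=tri(ct,tz(420,450),cs,sz(288,405));print(i)
c,s=np.cos(p[2]),np.sin(p[2]);d=i[0][:2]-p[:2];print('bin',c*d[0]+s*d[1],-s*d[0]+c*d[1])
s=r.sense();print(R(s).as_matrix())
rot=Ro.from_matrix(np.array([[0,-np.sin(p[2]),np.cos(p[2])],[0,np.cos(p[2]),np.sin(p[2])],[-1,0,0]]))
print(to(s,W(p,(50,-46,158+80)),rot))
E
```

```text
tower front-left base [ 664.51146811 -317.58472142    0.        ] top fl (array([ 628.7867849 , -260.0975972 ,  334.12459678]), np.float64(89.87786512662689))
tower fr base [ 674.07480927 -451.08278859    0.        ]
bar [ 676.4153398  -171.29306056  158.        ]
tab [ 581.75005599 -151.81271042  133.        ]
mouth [ 672.6987014  -124.36559952  105.        ]
baropen [621.81003495   9.64687611 191.        ]
(array([ 534.56126287, -220.62387122,  120.79327914]), np.float64(0.7347167334075488))
bin -100.05709867540811 -52.24300869297856
[[-4.64974398e-04  3.98458805e-01  9.17186112e-01]
 [-1.01201202e-03  9.17185554e-01 -3.98459075e-01]
 [-9.99999380e-01 -1.11347664e-03 -2.32227018e-05]]
(array([  -6.7, -512.2,  688.7]), array([-40.3,  -0. ,   0.1]))
```

>>> drive_tool(rows=[-3,-35,47,-4,0,0,60,-6,-75,100,-8,0,0,60,-7,-115,155,-12,0,0,60,-7,-155,210,-16,0,0,60,-7,-195,262,-20,0,0,60,-7,-235,316,-24,0,0,60,-7,-275,370,-28,0,0,60,-7,-315,424,-32,0,0,60,-7,-355,477,-36,0,0,60,-7,-395,530,-40,0,0,60])

```text
clock: 1.4
eef_pos: [558.6, 32.3, 238.1]
tcp_rot: [-2.234, 1.57, -1.943]
contact_force: [1.0, -0.3, -0.4]
opening: 0.6
```

```bash
python3 - <<'E'
from bin import *
p=np.load('bin.npy')
s,_=snap('wrist','w1.png');print(s['eef_pos'],s['tcp_rot'])
s=r.sense()
rot=Ro.from_matrix(np.array([[0,-np.sin(p[2]),np.cos(p[2])],[0,np.cos(p[2]),np.sin(p[2])],[-1,0,0]]))
print(to(s,W(p,(50,-46,158+80)),rot))
E
```

```text
[558.58943105  32.28939995 238.09462788] [-2.23387387  1.56991462 -1.94339297]
(array([   1.4, -222.3,   52.5]), array([-0. ,  0.1,  0.3]))
```

View pics/w1.png

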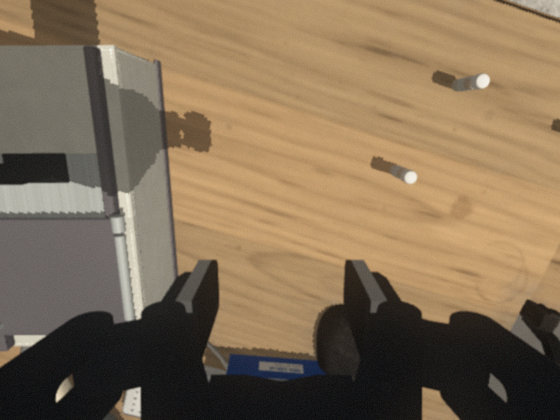

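The bin's left edge shows at column 110-160, and two vials at (410,177) and (480,82). I'll move above the bar.

>>> drive_tool(rows=[0,-45,10,0,0,0,60,0,-90,20,0,0,0,60,0,-135,32,0,0,0,60,0,-180,42,0,0,0,60,0,-222,52,0,0,0,60,0,-222,52,0,0,0,60,0,-222,52,0,0,0,60])

```text
clock: 2.33
eef_pos: [675.2, -170.6, 238.8]
tcp_rot: [-1.552, 1.567, -1.259]
contact_force: [0.3, 0.2, -0.3]
opening: 0.598
```

```bash
python3 - <<'E'
from bin import *
s,_=snap('wrist','w2.png');print(s['eef_pos'],s['tcp_rot'])
E
```

```text
[ 675.20974648 -170.61431033  238.79486961] [-1.55183626  1.56687792 -1.25947466]
```

View pics/w2.png

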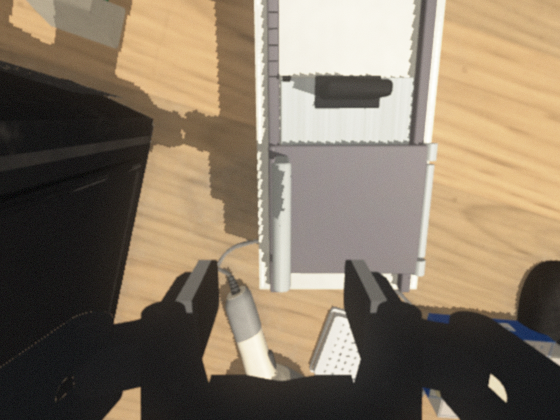

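```bash
python3 - <<'E'
from bin import *
p=np.load('bin.npy')
s=r.sense();c=cam('wrist',s)
print(proj(c,W(p,(50,-46,158))),proj(c,W(p,(50-36,-46,158))),proj(c,W(p,(50+36,-46,158))))
for q in((279,160),(282,288)): print(onz(c,*q,158))
for b in ((-120,-65,100),(120,-65,100),(120,65,100),(-35,0,151)):print(b,proj(c,W(p,b)))
print('tcp',s['eef_pos'], proj(c,s['eef_pos']))
E
```

```text
(np.float64(276.68804724357307), np.float64(223.98230454021547)) (np.float64(276.535673467731), np.float64(166.45791765875455)) (np.float64(276.8286851756977), np.float64(277.07615729166594))
[ 637.82310952 -181.38965702  158.        ]
[ 717.33372061 -155.41960481  158.        ]
(-120, -65, 100) (np.float64(248.51873785206845), np.float64(-48.50100991061845))
(120, -65, 100) (np.float64(254.95583751564232), np.float64(285.51560023974594))
(120, 65, 100) (np.float64(412.561152003756), np.float64(285.8549500502424))
(-35, 0, 151) (np.float64(355.2137016725457), np.float64(81.10947046783187))
tcp [ 675.17388295 -170.19017972  239.06644511] (np.float64(277.1596009798442), np.float64(277.16170054110154))
```

>>> drive_tool(rows=[25,1,2,0,0,0,50,50,1,3,0,0,0,50,75,1,3,0,0,0,50,98,1,3,0,0,0,50,100,1,3,0,0,0,50,100,1,3,0,0,0,50], newtons=50)

```text
clock: 3.12
eef_pos: [678.2, -168.1, 139.9]
tcp_rot: [-1.366, 1.566, -1.072]
contact_force: [1.2, 0.2, -0.1]
opening: 0.502
```

>>> drive_tool(rows=[0,0,0,0,0,0,30,0,0,0,0,0,0,0,0,0,0,0,0,0,0,0,0,0,0,0,0,0,0,0,0,0,0,0,0,0,0,0,0,0,0,0])

```text
clock: 3.88
eef_pos: [679.3, -169.6, 141.5]
tcp_rot: [-1.158, 1.563, -0.865]
contact_force: [1.2, -4.7, 2.8]
opening: 0.119
```

```bash
python3 - <<'E'
from bin import *
s,_=snap('wrist','w3.png');print(s['eef_pos'],s['tcp_rot'],s['opening'],s['contact_force'])
p=np.load('bin.npy')
d=np.array(s['eef_pos'])[:2]-p[:2];c,q=np.cos(p[2]),np.sin(p[2]);print(c*d[0]+q*d[1],-q*d[0]+c*d[1])
E
```

```text
[ 679.33267203 -169.64225153  141.49641354] [-1.15834207  1.56252164 -0.86468225] 0.11930065381211045 [ 1.22247231 -4.71740065  2.82632203]
53.269866878875554 -45.2624578587466
```

View pics/w3.png

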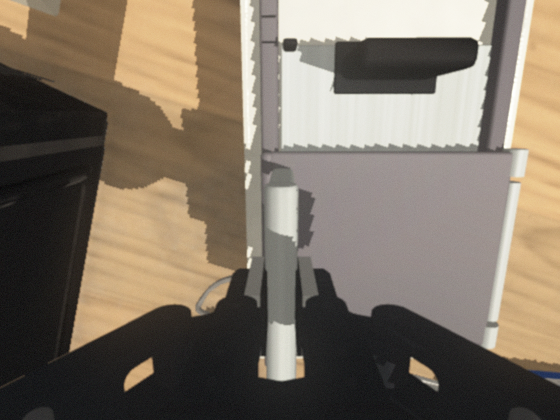

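```bash
python3 - <<'E'
import numpy as np
a0=np.radians(157.3)
def st(th):
    f=np.radians(10*th); y=114*(np.cos(a0-th)-np.cos(a0)); z=114*(np.sin(a0-th)-np.sin(a0))
    return y-19*np.sin(f),-z+19*np.cos(f)-19,-np.degrees(f)
for t in np.arange(.1,1.01,.1):
    y,x,w=st(t);print(round(t,1),round(x,0),round(y,0),round(w,1))
E
```

```text
0.1 -10.0 5.0 -1.0
0.2 -20.0 10.0 -2.0
0.3 -29.0 17.0 -3.0
0.4 -38.0 24.0 -4.0
0.5 -45.0 32.0 -5.0
0.6 -52.0 41.0 -6.0
0.7 -58.0 51.0 -7.0
0.8 -62.0 61.0 -8.0
0.9 -66.0 71.0 -9.0
1.0 -69.0 82.0 -10.0
```

>>> drive_tool(rows=[-10,5,0,0,0,-1,0,-20,10,0,0,0,-2,0,-29,17,0,0,0,-3,0,-38,24,0,0,0,-4,0,-45,32,0,0,0,-5,0,-52,41,0,0,0,-6,0,-58,51,0,0,0,-7,0,-62,61,0,0,0,-8,0,-66,71,0,0,0,-9,0,-69,82,0,0,0,-10,0])

```text
clock: 5.18
eef_pos: [656.1, -92.2, 213.8]
tcp_rot: [-1.538, 1.383, -1.244]
contact_force: [-3.4, -8.8, 11.8]
opening: 0.115
```

```bash
cat > arc.py <<'E'
from bin import *
import sys
p=np.load('bin.npy')
s=r.sense();print(s['eef_pos'],s['opening'],s['contact_force'])
M=R(s).as_matrix()
G=np.array(s['eef_pos'])-19*M[:,0]
d=G[:2]-p[:2];c,q=np.cos(p[2]),np.sin(p[2]);B=np.array([c*d[0]+q*d[1],-q*d[0]+c*d[1],G[2]])
a=np.arctan2(B[2]-114,B[1]-59);print('grasp in bin',B,'theta',np.radians(157.3)-a,'rad',np.hypot(B[2]-114,B[1]-59))
ax=np.array([0,0,0.]);tilt=np.degrees(np.arctan2(*(M.T@np.array([0,0,-1]))[[1,0]]));print('tilt',tilt)
E
python3 arc.py
python3 - <<'E'
import sys; sys.path.insert(0,'.')
E
```

```text
[656.13253215 -92.18842275 213.82083284] 0.114839976094667 [-3.39307077 -8.76415145 11.80426296]
grasp in bin [ 53.31888723  39.14098381 232.4859107 ] theta 1.008543555594928 rad 120.13863474174373
tilt 10.768198126953491
```

```bash
cat >> arc.py <<'E'
def plan(th0,ths,dphi,Rr=115):
    a0=np.radians(157.3)-th0; t=np.radians(tilt)
    # bin (y,z) -> tool (x,y): tool x=(-sin t... )
    X=np.array([-np.sin(t),-np.cos(t)]);Y=np.array([np.cos(t),-np.sin(t)])
    for k,th in enumerate(ths):
        f=np.radians(dphi*(k+1)/len(ths)); a=np.radians(157.3)-th
        d=Rr*np.array([np.cos(a)-np.cos(a0),np.sin(a)-np.sin(a0)])
        xd=np.array([-np.sin(t+f),-np.cos(t+f)]); d=d+19*(xd-X)
        print(round(th,2),round(d@X),round(d@Y),0,round(-np.degrees(f),1))
exec(sys.argv[1]) if len(sys.argv)>1 else None
E
python3 arc.py "plan(1.0,np.arange(1.1,2.01,.1),12)"
```

```text
[656.13253215 -92.18842275 213.82083284] 0.114839976094667 [-3.39307077 -8.76415145 11.80426296]
grasp in bin [ 53.31888723  39.14098381 232.4859107 ] theta 1.008543555594928 rad 120.13863474174373
tilt 10.768198126953491
1.1 -4 11 0 -1.2
1.2 -6 21 0 -2.4
1.3 -7 32 0 -3.6
1.4 -7 44 0 -4.8
1.5 -6 55 0 -6.0
1.6 -4 65 0 -7.2
1.7 -1 76 0 -8.4
1.8 3 86 0 -9.6
1.9 8 96 0 -10.8
2.0 15 105 0 -12.0
```

>>> drive_tool(rows=[-4,11,0,0,0,-1.2,0,-6,21,0,0,0,-2.4,0,-7,32,0,0,0,-3.6,0,-7,44,0,0,0,-4.8,0,-6,55,0,0,0,-6,0,-4,65,0,0,0,-7.2,0,-1,76,0,0,0,-8.4,0,3,86,0,0,0,-9.6,0,8,96,0,0,0,-10.8,0,11,101,0,0,0,-12,0])

```text
clock: 6.42
eef_pos: [627.8, 1.6, 184.9]
tcp_rot: [-1.554, 1.172, -1.261]
contact_force: [-1.8, -0.3, 3.9]
opening: 0.117
```

```bash
python3 arc.py; python3 - <<'E'
from h import *
snap('scene','s4.png')
E
```

```text
[627.78398092   1.55860898 184.87405325] 0.11747881609327115 [-1.80291568 -0.33779748  3.91090482]
grasp in bin [ 53.25916558 140.90574299 202.3838623 ] theta 1.9219813074192054 rad 120.50003256943562
tilt 22.840578872264093
```

View pics/s4.png

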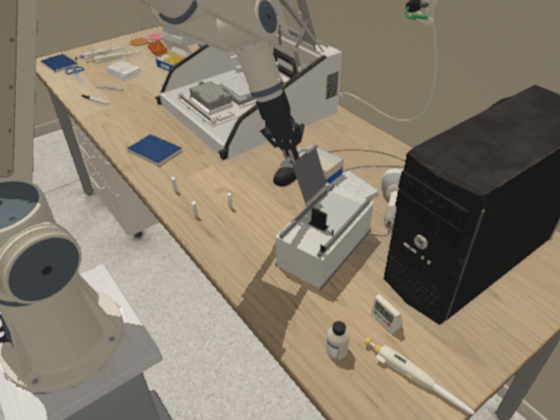

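The flap stands open at roughly 1.9 rad, leaning past upright. I'll release it and back off.

>>> drive_tool(rows=[0,0,0,0,0,0,35,0,0,0,0,0,0,38,0,0,0,0,0,0,38,-20,0,0,0,0,0,38,-50,0,0,0,0,0,38,-80,0,0,0,0,0,38,-110,0,0,0,0,0,38,-120,0,0,0,0,0,38])

```text
clock: 7.48
eef_pos: [614.1, 47.5, 297.8]
tcp_rot: [-1.544, 1.172, -1.251]
contact_force: [0.4, 0.2, 0.9]
opening: 0.38
```

```bash
python3 - <<'E'
from bin import *
p=np.load('bin.npy')
snap('top','t5.png');snap('scene','s5.png');s,_=snap('wrist','w5.png')
for n,b in(('t5',(262,125,362,245)),('s5',(265,140,395,285))):
    a=cv2.imread(f'pics/{n}.png')[b[1]:b[3],b[0]:b[2]];cv2.imwrite(f'pics/{n}z.png',cv2.resize(a,None,fx=4,fy=4,interpolation=2))
rot=Ro.from_matrix(np.array([[0,-np.sin(p[2]),np.cos(p[2])],[0,np.cos(p[2]),np.sin(p[2])],[-1,0,0]]))
print(s['eef_pos'],to(s,W(p,(-35,2.5,250)),rot))
E
```

```text
[613.80826856  47.07826842 296.26629943] (array([ 111.2, -146.8,  -88.9]), array([ 0. ,  0.5, 22.9]))
```

View pics/t5z.png

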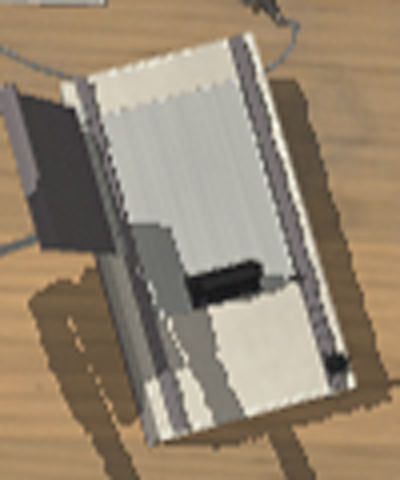

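View pics/s5z.png

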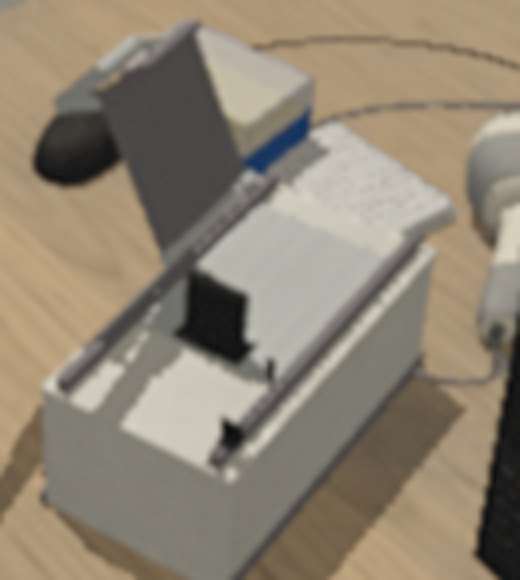

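The flap is up and the gate still shut. The tab is at (225,283) in the zoomed top view. Next I'll move above the tab.

>>> drive_tool(rows=[0,0,-45,0,0,0,52,0,0,-89,0,0,0,52,15,-45,-89,0,0,8,52,45,-90,-89,0,0,16,52,80,-120,-89,0,0,22.9,52,111,-147,-89,0,0.5,22.9,52,111,-147,-89,0,0.5,22.9,52,111,-147,-89,0,0.5,22.9,52])

```text
clock: 8.62
eef_pos: [579.7, -149.7, 248.3]
tcp_rot: [2.587, 1.567, 2.879]
contact_force: [-0.1, 1.6, 0.6]
opening: 0.518
```

```bash
python3 - <<'E'
from bin import *
p=np.load('bin.npy')
s,_=snap('wrist','w6.png');print(s['eef_pos'],s['tcp_rot'],to(s,W(p,(-35,2.5,118))))
t5=lambda u,v:(u/4+262,v/4+125);s5=lambda u,v:(u/4+265,v/4+140)
for a,b in(((297,277),(270,362)),((337,360),(230,425))):
    X,e=tri(ct,t5(*a),cs,s5(*b));d=X[:2]-p[:2];c,q=np.cos(p[2]),np.sin(p[2]);print(X,e,c*d[0]+q*d[1],-q*d[0]+c*d[1])
E
```

```text
[ 579.69049985 -149.6821892   248.33927215] [2.58687086 1.5670032  2.87928746] (array([130.3,  -0.4,   1.8]), array([0., 0., 0.]))
[ 586.36975073 -195.81412215  118.76794812] 0.25463991427960325 -43.29006998501147 -43.45964280477087
[ 534.3105698  -221.0904829   120.62357026] 0.06704256449620286 -100.4319127550424 -52.617291847868
```

View pics/w6.png

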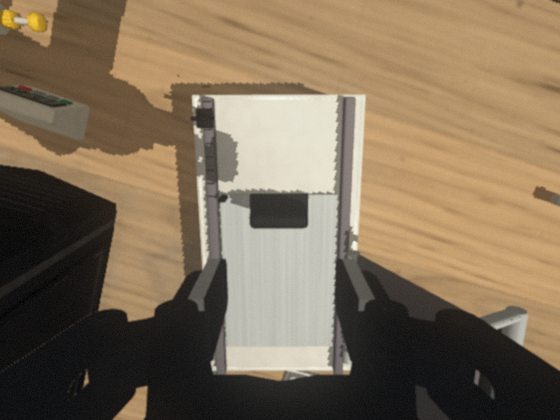

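>>> drive_tool(rows=[30,0,2,0,0,0,60,60,0,2,0,0,0,60,90,0,2,0,0,0,60,115,0,2,0,0,0,60,125,0,2,0,0,0,60,125,0,2,0,0,0,30,125,0,2,0,0,0,30,125,0,2,0,0,0,30,125,0,2,0,0,0,30], newtons=80)

```text
clock: 9.8
eef_pos: [581.9, -150.3, 124.1]
tcp_rot: [-2.363, 1.568, -2.068]
contact_force: [1.9, -14.1, -14.6]
opening: 0.447
```

```bash
python3 - <<'E'
from bin import *
s,_=snap('wrist','w7.png');print(s['eef_pos'],s['tcp_rot'],s['opening'],s['contact_force'])
E
```

```text
[ 581.89645861 -150.34141801  124.12088879] [-2.36254206  1.56752275 -2.06776077] 0.4472076971606656 [  1.88673445 -14.08077343 -14.57254997]
```

View pics/w7.png

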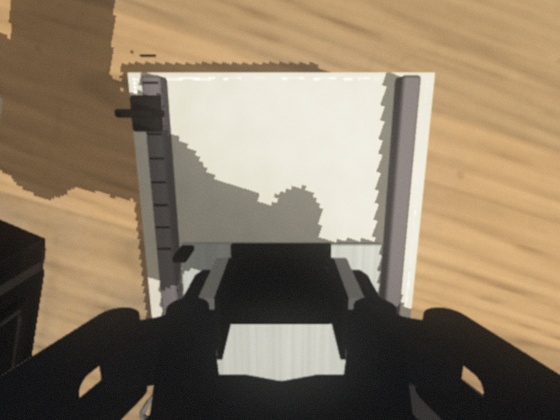

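>>> drive_tool(rows=[0,0,-6,0,0,0,30,0,0,-12,0,0,0,30,0,0,-19,0,0,0,30,0,0,-26,0,0,0,30,0,0,-33,0,0,0,30,0,0,-40,0,0,0,30,0,0,-45,0,0,0,30,0,0,-45,0,0,0,30,0,0,-45,0,0,0,30])

```text
clock: 10.98
eef_pos: [539.7, -163.3, 124.2]
tcp_rot: [-1.768, 1.567, -1.473]
contact_force: [7.3, -4.8, -17.6]
opening: 0.446
```

```bash
python3 - <<'E'
from bin import *
s,_=snap('wrist','w8.png');print(s['eef_pos'],s['opening'],s['contact_force'])
snap('top','t8.png');snap('scene','s8.png')
for n,b in(('t8',(310,165,370,245)),('s8',(265,200,365,275))):
    a=cv2.imread(f'pics/{n}.png')[b[1]:b[3],b[0]:b[2]];cv2.imwrite(f'pics/{n}z.png',cv2.resize(a,None,fx=7,fy=7,interpolation=2))
E
```

```text
[ 539.71198961 -163.258614    124.16348857] 0.4455794105511903 [  7.31241351  -4.78603888 -17.6327187 ]
```

View pics/w8.png

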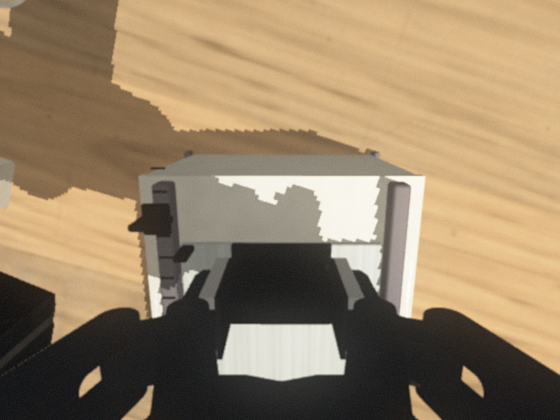

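View pics/t8z.png

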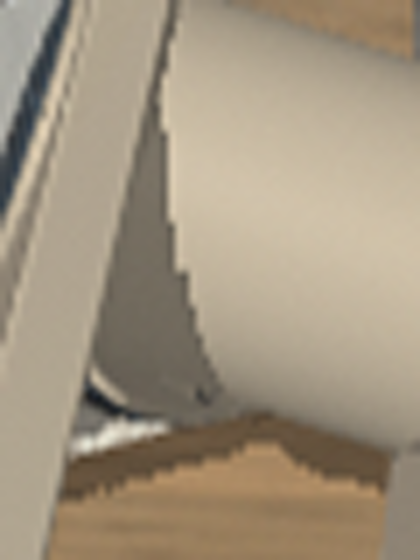

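View pics/s8z.png

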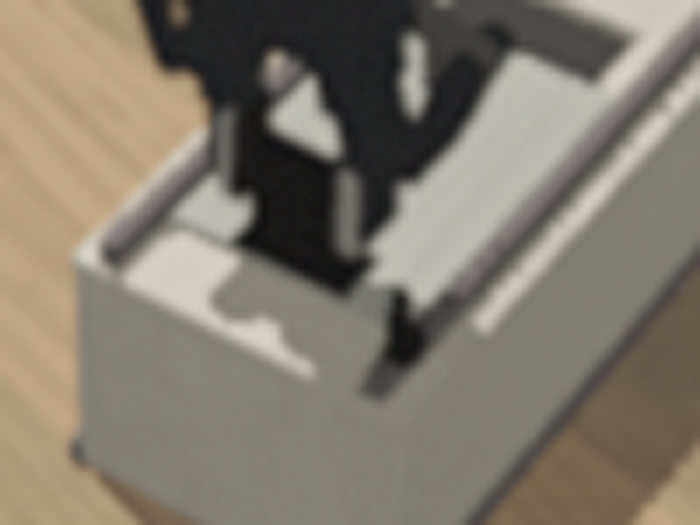

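```bash
python3 - <<'E'
import cv2
a=cv2.imread('pics/w8.png')[180:290,110:220];cv2.imwrite('pics/w8z.png',cv2.resize(a,None,fx=5,fy=5,interpolation=2))
a=cv2.imread('pics/w7.png')[80:290,100:220];cv2.imwrite('pics/w7z.png',cv2.resize(a,None,fx=3,fy=3,interpolation=2))
E
```

```text
(no output)
```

View pics/w8z.png

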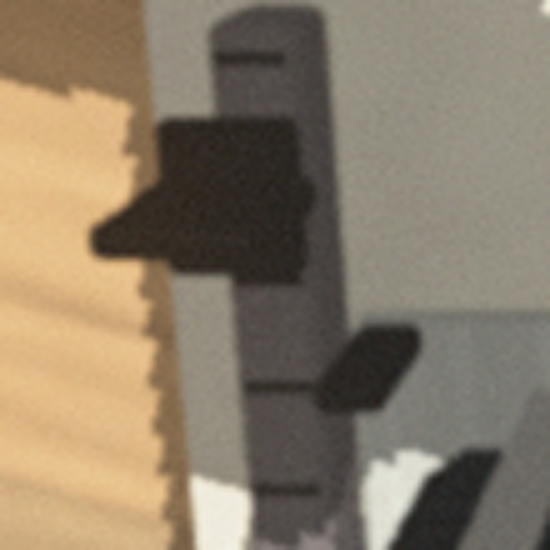

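View pics/w7z.png

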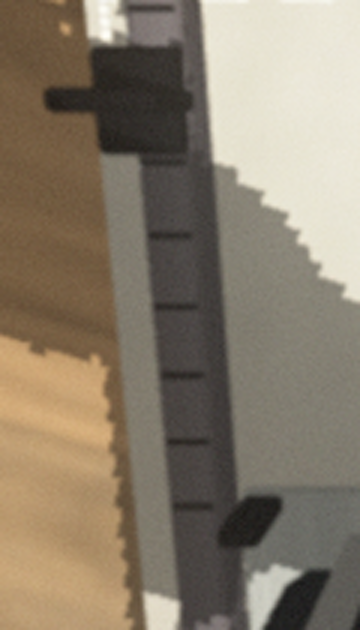

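```bash
cat > idx.py <<'E'
from bin import *
p=np.load('bin.npy');cc,q=np.cos(p[2]),np.sin(p[2])
tb=lambda X:np.array([cc*(X[0]-p[0])+q*(X[1]-p[1]),-q*(X[0]-p[0])+cc*(X[1]-p[1]),X[2]])
s7={'eef_pos':[581.896,-150.341,124.121],'tcp_rot':[-2.36254206,1.56752275,-2.06776077]}
s8=r.sense()
if __name__=='__main__':
    print(s8['eef_pos'],s8['tcp_rot'])
    c7,c8=cam('wrist',s7),cam('wrist',s8)
    w7=lambda u,v:(u/3+100,v/3+80);w8=lambda u,v:(u/5+110,v/5+180)
    for a,b in (((48,98),(97,240)),((48,105),(97,252)),((190,100),(312,198))):
        X,e=tri(c7,w7(*a),c8,w8(*b));print('blade',tb(X),e)
    for z in(117,119,121,125,128): print(z,'ptr8',tb(onz(c8,*w8(338,397),z)),'ptr7',tb(onz(c7,*w7(234,538),z)),'blade8',tb(onz(c8,*w8(97,246),z)),'blade7',tb(onz(c7,*w7(48,100),z)))
E
python3 idx.py
```

```text
[ 539.65701209 -163.24916662  124.13203458] [-1.81616137  1.56739628 -1.52084239]
blade [-99.89603673 -57.52946218 125.06381679] 0.19827993847346453
blade [-99.0683679  -57.39329339 125.60419467] 0.18827833629591215
blade [-99.80943666 -44.15890946 112.1862447 ] 0.22639611069718632
117 ptr8 [-83.43747275 -41.61680245 117.        ] ptr7 [-39.35384859 -41.2651998  117.        ] blade8 [-96.91780294 -60.94524775 117.        ] blade7 [-99.7286852  -61.14798767 117.        ]
119 ptr8 [-84.23714204 -41.01565695 119.        ] ptr7 [-40.14904736 -40.66849173 119.        ] blade8 [-97.53603226 -60.08394894 119.        ] blade7 [-99.71173942 -60.28382218 119.        ]
121 ptr8 [-85.03681134 -40.41451146 121.        ] ptr7 [-40.94424613 -40.07178365 121.        ] blade8 [-98.15426159 -59.22265013 121.        ] blade7 [-99.69479363 -59.41965669 121.        ]
125 ptr8 [-86.63614993 -39.21222047 125.        ] ptr7 [-42.53464367 -38.87836751 125.        ] blade8 [-99.39072023 -57.50005251 125.        ] blade7 [-99.66090206 -57.69132571 125.        ]
128 ptr8 [-87.83565387 -38.31050223 128.        ] ptr7 [-43.72744183 -37.9833054  128.        ] blade8 [-100.31806421  -56.20810429  128.        ] blade7 [-99.63548338 -56.39507747 128.        ]
```

>>> drive_tool(rows=[0,0,-4,0,0,0,30,0,0,-8,0,0,0,30,0,0,-11,0,0,0,30,0,0,-11,0,0,0,30,0,0,-11,0,0,0,30])

```text
clock: 11.75
eef_pos: [530.3, -166.2, 124.2]
tcp_rot: [-1.257, 1.566, -0.961]
contact_force: [8.8, -2.9, -18.8]
opening: 0.453
```

```bash
python3 - <<'E'
from idx import *
s,_=snap('wrist','w9.png');print(s['eef_pos'],tb(s['eef_pos']),s['opening'],s['contact_force'])
snap('scene','s9.png')
a=cv2.imread('pics/w9.png')[180:290,110:220];cv2.imwrite('pics/w9z.png',cv2.resize(a,None,fx=5,fy=5,interpolation=2))
a=cv2.imread('pics/s9.png')[220:275,275:365];cv2.imwrite('pics/s9z.png',cv2.resize(a,None,fx=7,fy=7,interpolation=2))
E
```

```text
[ 530.33314048 -166.15659255  124.16242141] [-88.36838884   1.1230435  124.16242141] 0.4530402134017592 [  8.79015538  -2.92644112 -18.8064849 ]
```

View pics/w9z.png

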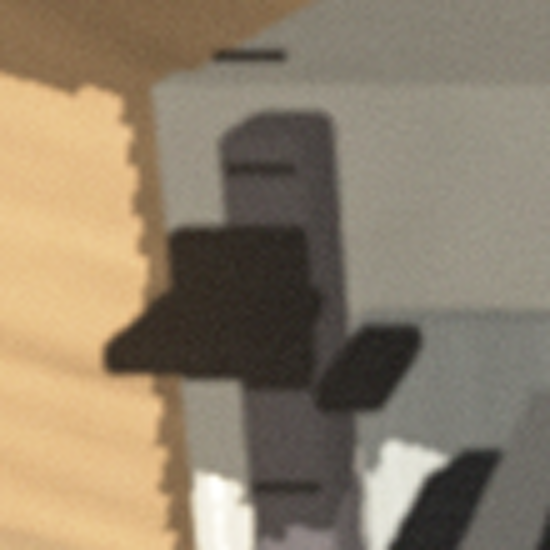

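View pics/s9z.png

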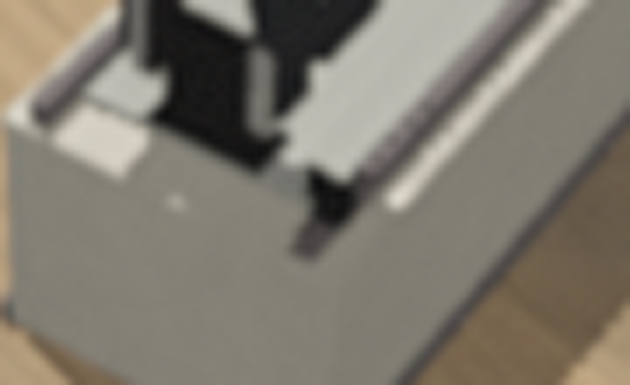

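```bash
python3 - <<'E'
from idx import *
c=cam('wrist',s8);w=lambda u,v:(u/5+110,v/5+180)
print('base',tb(onz(c,*w(395,337),105)))
for z in(114,116,118,120): print(z,tb(onz(c,*w(350,397),z)))
for z in(124,125,126,127): print('blade',z,tb(onz(c,*w(107,361),z)))
E
```

```text
base [-94.29057982 -39.64046404 105.        ]
114 [-91.98857045 -41.53034583 114.        ]
116 [-92.79355467 -40.94089232 116.        ]
118 [-93.5985389 -40.3514388 118.       ]
120 [-94.40352313 -39.76198529 120.        ]
blade 124 [-99.05660402 -58.18219693 124.        ]
blade 125 [-99.437585   -57.74892805 125.        ]
blade 126 [-99.81856598 -57.31565918 126.        ]
blade 127 [-100.19954696  -56.8823903   127.        ]
```

>>> drive_tool(rows=[0,0,-3,0,0,0,30,0,0,-6,0,0,0,30,0,0,-6,0,0,0,30,0,0,-6,0,0,0,30])

```text
clock: 12.35
eef_pos: [525.7, -167.5, 124.1]
tcp_rot: [-0.964, 1.565, -0.668]
contact_force: [9.5, -3.3, -18.0]
opening: 0.447
```

```bash
python3 - <<'E'
from idx import *
s,_=snap('wrist','w10.png');print(s['eef_pos'],tb(s['eef_pos']),s['opening'],s['contact_force'])
a=cv2.imread('pics/w10.png')[180:290,110:220];cv2.imwrite('pics/w10z.png',cv2.resize(a,None,fx=5,fy=5,interpolation=2))
E
```

```text
[ 525.73790066 -167.51519022  124.130508  ] [-93.16018271   1.15002707 124.130508  ] 0.44684402372945653 [  9.53642419  -3.28508658 -17.97362093]
```

View pics/w10z.png

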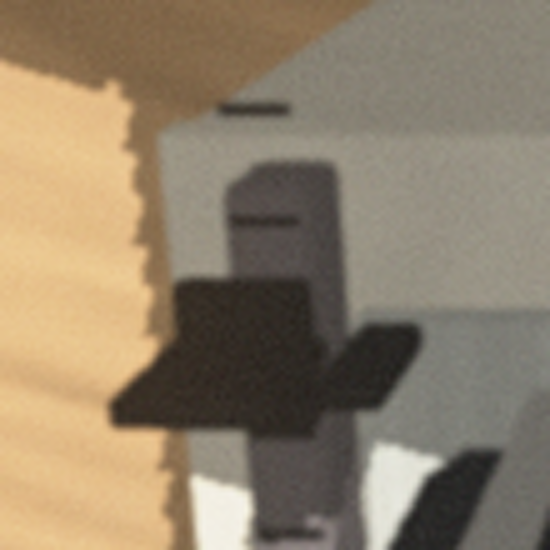

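The pointer and blade line up to within about 1 mm. I'll release and rise.

>>> drive_tool(rows=[0,0,0,0,0,0,60,0,0,0,0,0,0,60,0,0,0,0,0,0,60,-40,0,0,0,0,0,60,-90,0,0,0,0,0,60,-130,0,0,0,0,0,60,-140,0,0,0,0,0,60])

```text
clock: 13.28
eef_pos: [526.4, -167.4, 267.5]
tcp_rot: [-0.802, 1.56, -0.506]
contact_force: [-0.5, -0.3, -0.4]
opening: 0.599
```

```bash
python3 - <<'E'
from idx import *
s,_=snap('wrist','w11.png');snap('scene','s11.png');print(s['eef_pos'],tb(s['eef_pos']),s['opening'],s['contact_force'])
a=cv2.imread('pics/s11.png')[145:285,265:395];cv2.imwrite('pics/s11z.png',cv2.resize(a,None,fx=4,fy=4,interpolation=2))
E
```

```text
[ 526.37251824 -167.37297974  267.47273601] [-92.51154192   1.10282108 267.47273601] 0.5994731020181371 [-0.45123624 -0.25374187 -0.39256164]
```

View pics/w11.png

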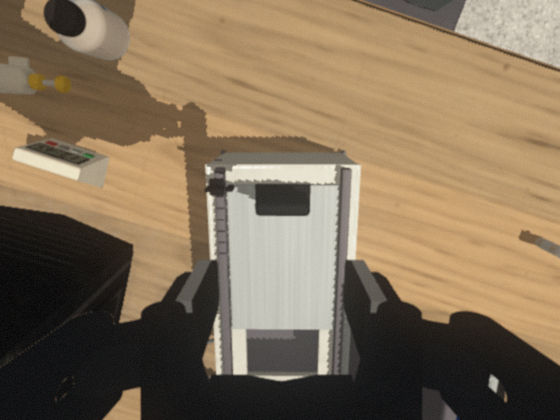

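View pics/s11.png

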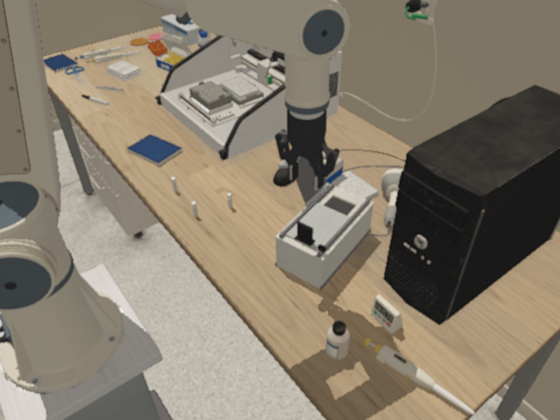

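View pics/s11z.png

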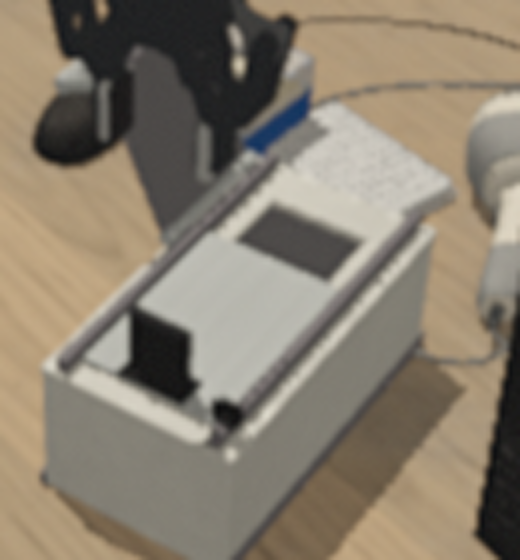

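The mouth is clear at wrist pixels (247-320, 330-375) and the pointer sits beside the blade. On to the vials.

```bash
python3 - <<'E'
from idx import *
s=r.sense();print(to(s,(512,136,250)),to(s,(490,130,150)))
snap('top','t11.png')
a=cv2.imread('pics/t11.png')[190:280,120:240];cv2.imwrite('pics/t11z.png',cv2.resize(a,None,fx=5,fy=5,interpolation=2))
a=cv2.imread('pics/s11.png')[165:225,160:250];cv2.imwrite('pics/s11v.png',cv2.resize(a,None,fx=6,fy=6,interpolation=2))
E
```

```text
(array([ 13.8, 294. ,  75.4]), array([0., 0., 0.])) (array([113.7, 295.3,  52.1]), array([0., 0., 0.]))
```

View pics/t11z.png

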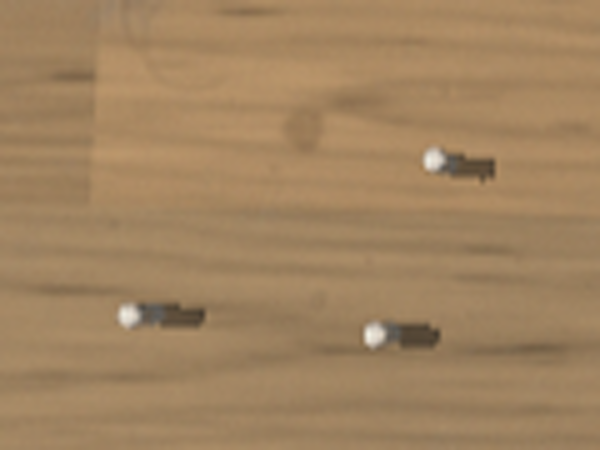

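View pics/s11v.png

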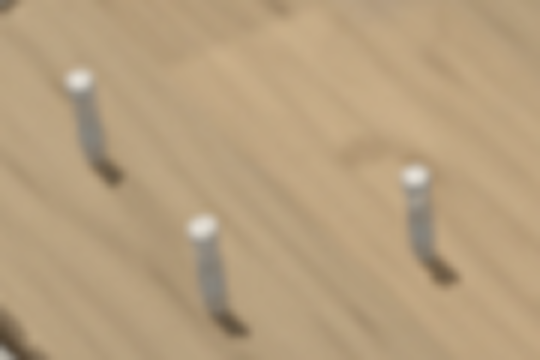

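```bash
python3 - <<'E'
from idx import *
for uv in((206.8,222),(195,256.8),(146,253)):print(onz(ct,*uv,48))
for a,b in(((206.8,222),(415/6+160,175/6+165)),((195,256.8),(203/6+160,227/6+165)),((146,253),(80/6+160,80/6+165))):print(tri(ct,a,cs,b))
s=r.sense();print(to(s,(512,138,260)),to(s,(512,138,150)))
E
```

```text
[511.9826492  139.60468818  48.        ]
[418.39885789 167.5892187   48.        ]
[425.41292615 298.50698449  48.        ]
(array([512.91601652, 139.45018926,  45.91700199]), np.float64(1.9451676893188041))
(array([418.83695611, 167.79051165,  45.29789405]), np.float64(1.2681732369642114))
(array([425.94954826, 298.96754467,  45.36065741]), np.float64(1.4497582354636767))
(array([  2.6, 295.4,  76.7]), array([0., 0., 0.])) (array([112.6, 295.9,  76.3]), array([0., 0., 0.]))
```

>>> drive_tool(rows=[3,50,12,0,0,0,50,3,105,25,0,0,0,50,3,160,40,0,0,0,50,3,215,55,0,0,0,50,25,265,70,0,0,0,45,70,296,76,0,0,0,40,110,296,76,0,0,0,40,112,296,76,0,0,0,40,112,296,76,0,0,0,40])

```text
clock: 14.55
eef_pos: [511.8, 137.7, 150.8]
tcp_rot: [-1.071, 1.565, -0.775]
contact_force: [1.2, -0.2, -0.0]
opening: 0.402
```

```bash
python3 - <<'E'
from idx import *
s,_=snap('wrist','w12.png');print(s['eef_pos'],s['tcp_rot'])
E
```

```text
[511.78977704 137.68057486 150.81880738] [-1.07063144  1.56501742 -0.77515195]
```

View pics/w12.png

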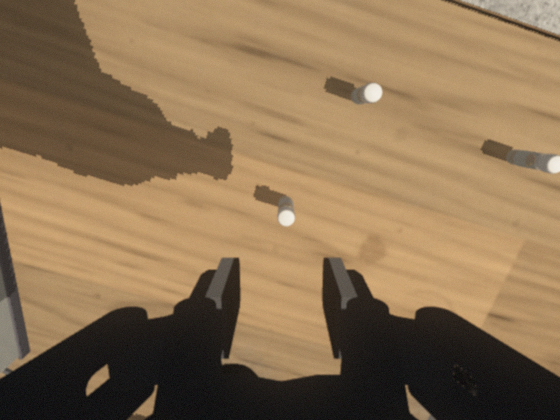

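```bash
cat > vial.py <<'E'
from idx import *
def caps(fn='w.png',hi=True):
    s,im=snap('wrist',fn);c=cam('wrist',s)
    m=(im.min(2)>195).astype(np.uint8)
    n,l,st,ce=cv2.connectedComponentsWithStats(m)
    for i in range(1,n):
        if 60<st[i,4]<4000: 
            X=onz(c,*ce[i],48);print(np.round(ce[i]),st[i,4],np.round(X,1))
    print(s['eef_pos']);return s
E
python3 - <<'E'
from vial import *
s=caps('w13.png')
E
```

```text
[373.  91.] 219 [419.6 171.   48. ]
[554. 163.] 151 [427.1 300.6  48. ]
[286. 216.] 166 [513.3 143.1  48. ]
[512.39568362 137.72536141 151.56912239]
```

```bash
python3 - <<'E'
from vial import *
s=r.sense();print(to(s,(513,142,75)))
E
```

```text
(array([77. ,  4.4,  1. ]), array([0., 0., 0.]))
```

>>> drive_tool(rows=[25,4,1,0,0,0,40,55,4,1,0,0,0,40,77,4,1,0,0,0,40,77,4,1,0,0,0,40,77,4,1,0,0,0,40])

```text
clock: 15.28
eef_pos: [514.2, 141.7, 76.5]
tcp_rot: [-0.596, 1.561, -0.301]
contact_force: [-0.0, -0.2, 0.2]
opening: 0.403
```

```bash
python3 - <<'E'
from vial import *
s=caps('w14.png')
E
```

```text
[406.  73.] 500 [419.8 170.7  48. ]
[514.15252762 141.657917    76.47776406]
```

View pics/w14.png

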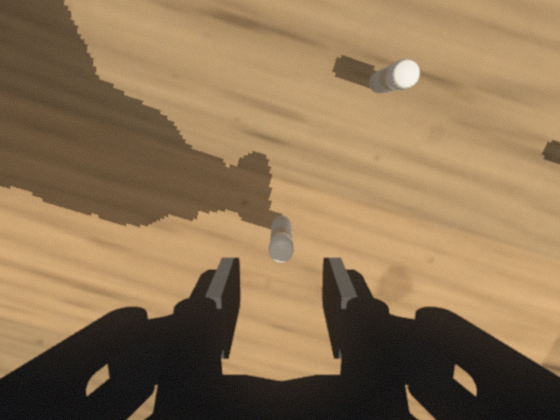

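```bash
python3 - <<'E'
from vial import *
s=r.sense();c=cam('wrist',s)
X=onz(c,282,251,48);print(X,to(s,(X[0],X[1],24)))
E
```

```text
[513.00591275 143.38409228  48.        ] (array([52.5,  2.2, -1. ]), array([0., 0., 0.]))
```

>>> drive_tool(rows=[20,1,-1,0,0,0,40,40,1,-1,0,0,0,40,52,1,-1,0,0,0,40,52,1,-1,0,0,0,40,52,1,-1,0,0,0,5,52,1,-1,0,0,0,5,52,1,-1,0,0,0,5,52,1,-1,0,0,0,5], newtons=25)

```text
clock: 16.32
eef_pos: [514.1, 142.4, 25.2]
tcp_rot: [-0.518, 1.56, -0.223]
contact_force: [0.5, -0.8, 7.0]
opening: 0.129
```

>>> drive_tool(rows=[-40,0,0,0,0,0,5,-90,0,0,0,0,0,5,-140,0,0,0,0,0,5,-190,0,0,0,0,0,5,-220,0,0,0,0,0,5,-220,0,0,0,0,0,5])

```text
clock: 17.08
eef_pos: [513.0, 143.3, 247.6]
tcp_rot: [-0.364, 1.556, -0.069]
contact_force: [0.7, 0.4, -0.8]
opening: 0.13
```

```bash
python3 - <<'E'
from vial import *
s,_=snap('wrist','w15.png');print(s['eef_pos'],s['tcp_rot'],s['opening'])
p=np.load('bin.npy')
rot=Ro.from_matrix(np.array([[0,-np.sin(p[2]),np.cos(p[2])],[0,np.cos(p[2]),np.sin(p[2])],[-1,0,0]]))
print(to(s,W(p,(-60,2,250)),rot),to(s,W(p,(60,2,250)),rot),to(s,W(p,(60,2,108)),rot))
E
```

```text
[512.96791988 143.30589749 247.62188397] [-0.36419089  1.55576654 -0.06937288] 0.13033195275376294
(array([  -1.4, -300.3,  -44.9]), array([0.1, 0.8, 0.3])) (array([ 3.000e-01, -3.005e+02,  7.510e+01]), array([0.1, 0.8, 0.3])) (array([ 142.3, -299.8,   73.1]), array([0.1, 0.8, 0.3]))
```

View pics/w15.png

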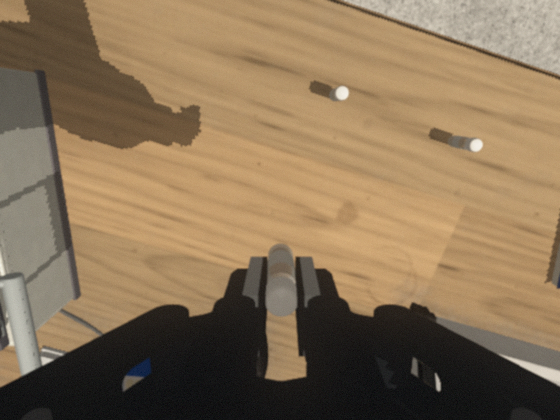

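>>> drive_tool(rows=[-8,-40,-45,0,0,0,5,-8,-90,-45,0,0,0,5,-8,-145,-45,0,0,0,5,-5,-200,-45,0,0,0,5,-2,-255,-45,0,0,0,5,0,-300,-40,0,0.8,0.3,5,0,-300,10,0,0.8,0.3,5,0,-300,55,0,0.8,0.3,5,0,-300,75,0,0.8,0.3,5,30,-300,75,0,0.8,0.3,5])

```text
clock: 18.38
eef_pos: [673.2, -121.8, 217.3]
tcp_rot: [-2.669, 1.569, -2.374]
contact_force: [-0.4, -0.7, -0.6]
opening: 0.131
```

```bash
python3 - <<'E'
from vial import *
s,_=snap('wrist','w16.png');print(s['eef_pos'],tb(s['eef_pos']),s['opening'])
p=np.load('bin.npy')
print(to(s,W(p,(60,2,108))))
E
```

```text
[ 673.23864739 -121.76307033  217.33318129] [ 61.26883435   2.3355426  217.33318129] 0.13079281762639908
(array([109.3,  -0.3,  -1.1]), array([0., 0., 0.]))
```

View pics/w16.png

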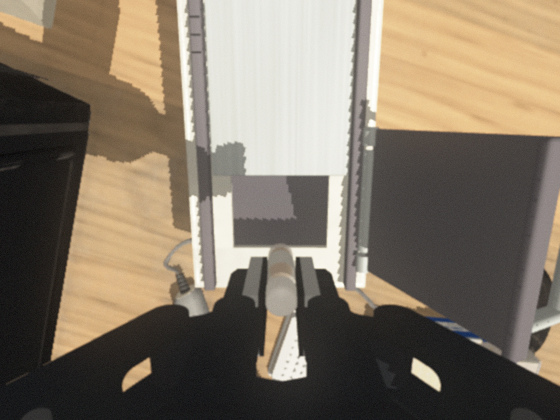

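```bash
python3 - <<'E'
from vial import *
s=r.sense();c=cam('wrist',s)
for u,v in((233,247),(328,247),(233,176),(328,176)):print(tb(onz(c,u,v,100 if v>200 else 105)))
E
```

```text
[ 83.89429541 -28.92168717 100.        ]
[ 83.77909943  39.72670987 100.        ]
[ 31.58846181 -26.77450405 105.        ]
[ 31.44040556  37.29109627 105.        ]
```

>>> drive_tool(rows=[30,1,-2,0,0,0,5,65,1,-2,0,0,0,5,95,1,-2,0,0,0,5,108,1,-2,0,0,0,5,108,1,-2,0,0,0,5,108,1,-2,0,0,0,30,108,1,-2,0,0,0,30,108,1,-2,0,0,0,30])

```text
clock: 19.42
eef_pos: [666.7, -121.1, 104.4]
tcp_rot: [2.825, 1.563, 3.121]
contact_force: [-0.2, -0.0, 0.4]
opening: 0.304
```

>>> drive_tool(rows=[-40,0,0,0,0,0,30,-90,0,0,0,0,0,30,-110,0,0,0,0,0,30,-140,0,-20,0,0,0,30,-140,0,-60,0,0,0,40,-140,0,-60,0,0,0,40])

```text
clock: 20.18
eef_pos: [608.3, -139.1, 245.0]
tcp_rot: [2.834, 1.561, 3.128]
contact_force: [0.5, -0.2, 0.2]
opening: 0.395
```

```bash
python3 - <<'E'
from vial import *
s=caps('w17.png');print(s['opening'],s['contact_force'],tb(s['eef_pos']))
a=cv2.imread('pics/w17.png')[150:400,180:420];cv2.imwrite('pics/w17z.png',cv2.resize(a,None,fx=2.4,fy=2.4,interpolation=2))
snap('top','t17.png')
print(to(s,(418.8,168,250)))
E
```

```text
[190.  57.] 64 [ 520.4 -244.8   48. ]
[275.  61.] 2511 [ 502.8 -174.6   48. ]
[357. 124.] 1328 [531.  -89.5  48. ]
[193. 111.] 276 [ 562.4 -232.    48. ]
[199. 225.] 437 [ 662.7 -201.6   48. ]
[517. 278.] 77 [624.7 112.6  48. ]
[304. 369.] 550 [785.  -57.7  48. ]
[ 608.27992205 -139.11117028  244.99644838]
0.39514933057509083 [ 0.48730144 -0.16302496  0.22380462] [ -5.93183197   4.49494416 244.99644838]
(array([ -3.2, 348.9, -92.2]), array([0., 0., 0.]))
```

View pics/w17z.png

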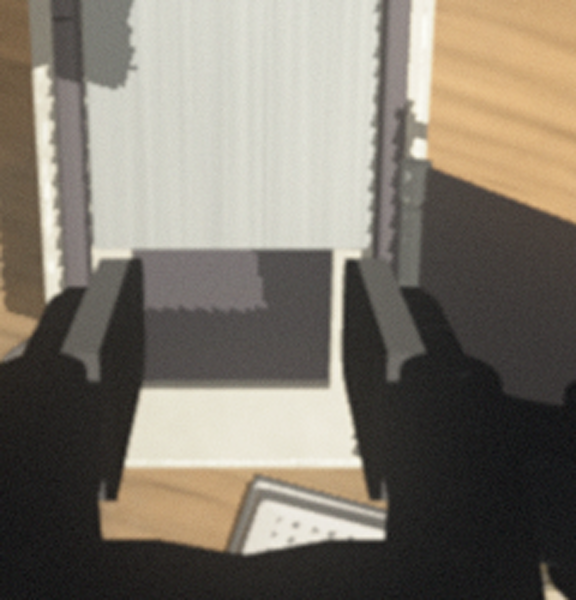

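View pics/t17.png

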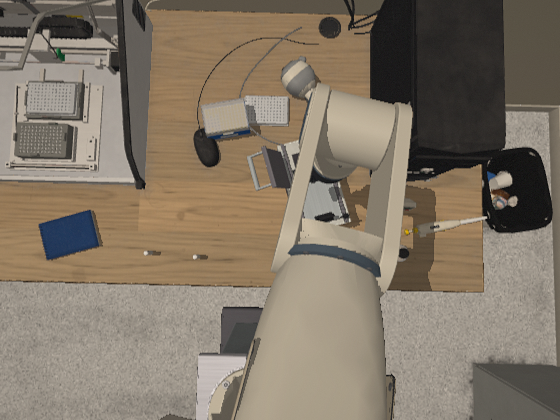

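The first vial is in the bin and has slid out of sight. Next is the one at (419,169).

>>> drive_tool(rows=[-5,0,-45,0,0,0,40,-5,40,-75,0,0,0,40,-5,95,-90,0,0,0,40,-5,150,-92,0,0,0,40,-5,205,-92,0,0,0,40,-5,260,-92,0,0,0,40,20,310,-92,0,0,0,40,60,349,-92,0,0,0,40,100,350,-92,0,0,0,40,100,350,-92,0,0,0,40])

```text
clock: 21.52
eef_pos: [418.2, 169.7, 144.1]
tcp_rot: [2.98, 1.557, -3.006]
contact_force: [0.3, -1.3, 0.3]
opening: 0.402
```

```bash
python3 - <<'E'
from vial import *
s=caps('w18.png');print(s['opening'],to(s,(419.7,170,75)))
E
```

```text
[280. 220.] 180 [418.7 171.2  48. ]
[456. 282.] 149 [425.8 301.7  48. ]
[418.17330863 169.72100772 144.09283205]
0.4016559077100415 (array([69.1, -0.3,  2.5]), array([0., 0., 0.]))
```

>>> drive_tool(rows=[30,1,1,0,0,0,40,65,1,2,0,0,0,40,95,1,2.5,0,0,0,40,118,1,2.5,0,0,0,40,119,1,2.5,0,0,0,40,119,1,2.5,0,0,0,40,119,1,2.5,0,0,0,5,119,1,2.5,0,0,0,5,119,1,2.5,0,0,0,5,119,1,2.5,0,0,0,5])

```text
clock: 22.82
eef_pos: [421.5, 171.7, 27.9]
tcp_rot: [2.851, 1.562, -3.136]
contact_force: [-0.0, -1.4, 7.6]
opening: 0.135
```

>>> drive_tool(rows=[-40,0,0,0,0,0,5,-90,0,0,0,0,0,5,-140,0,0,0,0,0,5,-190,0,0,0,0,0,5,-228,0,0,0,0,0,5,-228,0,0,0,0,0,5])

```text
clock: 23.58
eef_pos: [425.0, 172.4, 259.2]
tcp_rot: [2.054, 1.567, 2.35]
contact_force: [0.4, 0.6, -0.5]
opening: 0.135
```

```bash
cat > tobin.py <<'E'
from vial import *
s,_=snap('wrist','wb%d.png'%int(r.sense()['clock']*10));print(s['eef_pos'],s['tcp_rot'],s['opening'],s['clock'])
p=np.load('bin.npy')
rot=Ro.from_matrix(np.array([[0,-np.sin(p[2]),np.cos(p[2])],[0,np.cos(p[2]),np.sin(p[2])],[-1,0,0]]))
print(to(s,W(p,(-60,3,255)),rot),to(s,W(p,(59,3,250)),rot),to(s,W(p,(59,3,108)),rot))
E
python3 tobin.py
```

```text
[425.00526887 172.36524759 259.19764882] [2.05406542 1.56747938 2.35004731] 0.13510318756361567 23.575
(array([   3.1, -352.7,   30.4]), array([ 0.2, -0.1, -0.2])) (array([   7.9, -353.1,  149.4]), array([ 0.2, -0.1, -0.2])) (array([ 149.9, -353.5,  149.6]), array([ 0.2, -0.1, -0.2]))
```

```bash
ls -t pics | head -1
```

```text
wb235.png
```

View pics/wb235.png

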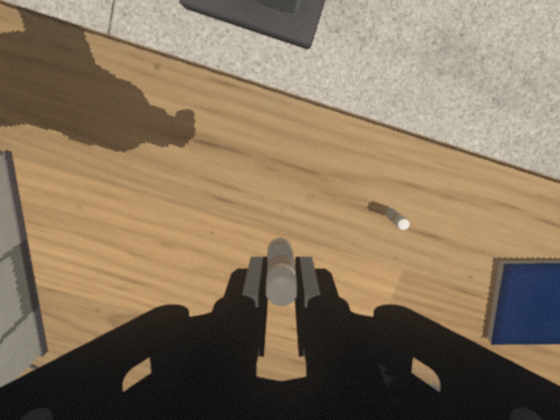

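The second vial is held at (281,285).

>>> drive_tool(rows=[0,-50,5,0,0,0,5,0,-105,15,0,0,0,5,0,-160,22,0,0,0,5,0,-215,30,0,0,0,5,0,-270,30,0,0,0,5,3,-320,32,0,0,0,5,3,-353,50,0,0,0,5,5,-353,100,0,0,0,5,8,-353,145,0,0,0,5,15,-353,149,0,0,0,5])

```text
clock: 24.88
eef_pos: [670.7, -121.2, 238.1]
tcp_rot: [2.592, 1.564, 2.889]
contact_force: [-0.8, -0.0, -1.1]
opening: 0.131
```

```bash
python3 tobin.py
```

```text
[ 670.71567867 -121.23264692  238.0992579 ] [2.59205072 1.56361457 2.88918499] 0.1314213091786356 24.875
(array([ -16.2,   -0. , -119.1]), array([ 0.2, -0.4, -0.2])) (array([-11.9,  -0.5,  -0.1]), array([ 0.2, -0.4, -0.2])) (array([130.1,  -1.1,   0.8]), array([ 0.2, -0.4, -0.2]))
```

>>> drive_tool(rows=[35,0,0,0,0,0,5,75,0,0,0,0,0,5,112,0,0,0,0,0,5,130,0,0,0,0,0,5,130,0,0,0,0,0,5,130,0,0,0,0,0,30,130,0,0,0,0,0,30,130,0,0,0,0,0,30])

```text
clock: 25.92
eef_pos: [668.4, -121.2, 108.0]
tcp_rot: [2.639, 1.563, 2.936]
contact_force: [-0.0, 0.6, 0.2]
opening: 0.3
```

>>> drive_tool(rows=[-40,0,0,0,0,0,30,-90,0,0,0,0,0,30,-120,0,0,0,0,0,30,-145,0,-20,0,0,0,30,-145,0,-70,0,0,0,40,-145,0,-110,0,0,0,40,-145,0,-115,0,0,0,40])

```text
clock: 26.8
eef_pos: [557.7, -155.7, 254.6]
tcp_rot: [2.665, 1.563, 2.961]
contact_force: [-0.1, 0.1, 0.1]
opening: 0.394
```

```bash
python3 - <<'E'
from vial import *
s,_=snap('wrist','w20.png');print(s['eef_pos'],to(s,(425.8,300.5,255)))
snap('scene','s20.png')
E
```

```text
[ 557.65739166 -155.6708205   254.62322401] (array([  1.3, 474.8,   6.9]), array([0., 0., 0.]))
```

View pics/w20.png

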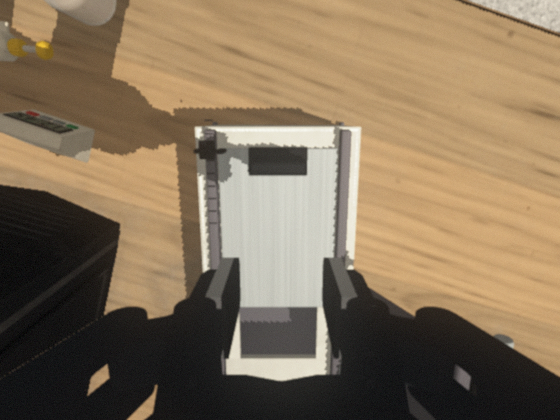

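View pics/s20.png

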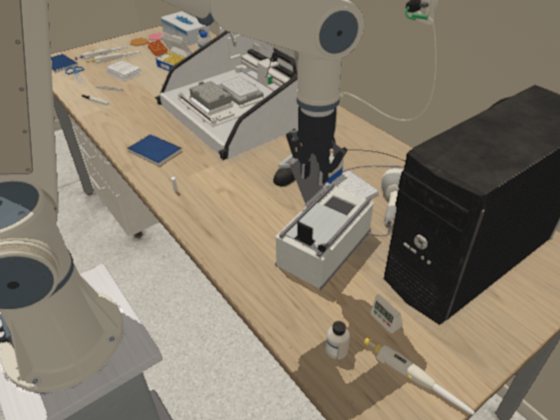

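Two vials are in and one is left, still at scene pixel (174,184).

>>> drive_tool(rows=[0,50,0,0,0,0,40,0,105,0,0,0,0,40,0,162,0,0,0,0,40,0,220,2,0,0,0,40,0,278,4,0,0,0,40,0,336,7,0,0,0,40,20,390,7,0,0,0,40,55,440,7,0,0,0,40,95,475,7,0,0,0,40,105,475,7,0,0,0,40])

```text
clock: 28.15
eef_pos: [425.7, 303.5, 148.7]
tcp_rot: [2.822, 1.562, 3.122]
contact_force: [0.9, 0.4, -0.1]
opening: 0.403
```

>>> drive_tool(rows=[0,0,0,0,0,0,40])

```text
clock: 28.28
eef_pos: [425.9, 303.9, 148.2]
tcp_rot: [2.902, 1.561, -3.08]
contact_force: [-0.1, 0.0, -0.3]
opening: 0.402
```

```bash
python3 - <<'E'
from vial import *
s=caps('w21.png');print(s['opening'],to(s,(426,301,25)))
E
```

```text
[277. 216.] 173 [425.8 303.   48. ]
[425.9492656  303.92712094 148.21936323]
0.40184654326573527 (array([123.2,  -3.1,   0.3]), array([0., 0., 0.]))
```

View pics/w21.png

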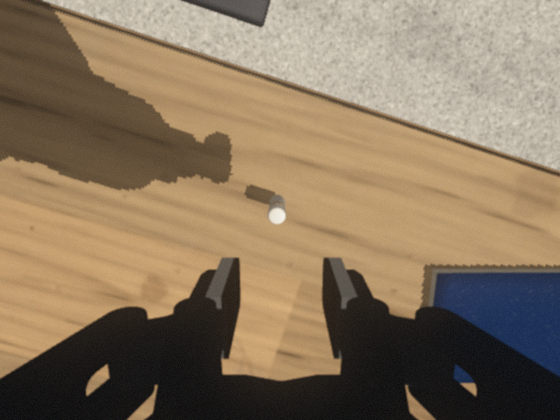

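>>> drive_tool(rows=[30,-1,0,0,0,0,40,65,-1,0.5,0,0,0,40,95,-1,0.5,0,0,0,40,122,-1,0.5,0,0,0,40,123,-1,0.5,0,0,0,40,123,-1,0.5,0,0,0,40,123,-1,0.5,0,0,0,5,123,-1,0.5,0,0,0,5,123,-1,0.5,0,0,0,5,123,-1,0.5,0,0,0,5])

```text
clock: 29.58
eef_pos: [426.9, 303.7, 26.9]
tcp_rot: [2.662, 1.564, 2.963]
contact_force: [0.3, -2.0, 8.0]
opening: 0.131
```

>>> drive_tool(rows=[-40,0,0,0,0,0,5,-90,0,0,0,0,0,5,-140,0,0,0,0,0,5,-190,0,0,0,0,0,5,-228,0,0,0,0,0,5,-228,0,0,0,0,0,5])

```text
clock: 30.32
eef_pos: [429.9, 304.5, 258.6]
tcp_rot: [1.567, 1.565, 1.868]
contact_force: [0.1, -0.1, -0.5]
opening: 0.134
```

```bash
python3 tobin.py; cp pics/$(ls -t pics|head -1) pics/w22.png
```

```text
[429.92737222 304.48061441 258.61155524] [1.56745372 1.5654812  1.86827746] 0.13424518403487315 30.325
(array([   1.1, -477.6,  -15.2]), array([ 0.4, -0. , -0.3])) (array([   6.1, -478.6,  103.8]), array([ 0.4, -0. , -0.3])) (array([ 148.1, -479.3,  103.8]), array([ 0.4, -0. , -0.3]))
```

View pics/w22.png

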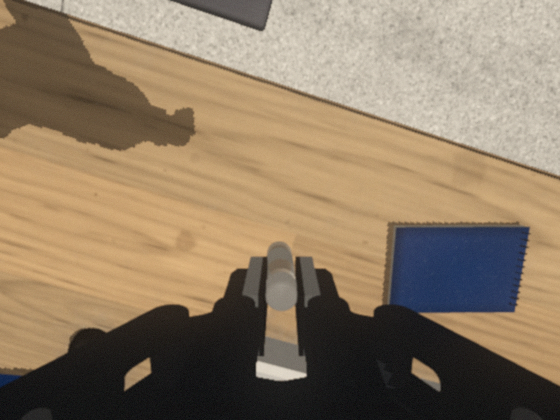

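The third vial is held at (281,285).

>>> drive_tool(rows=[0,-50,0,0,0,0,5,0,-105,0,0,0,0,5,0,-160,0,0,0,0,5,0,-215,-5,0,0,0,5,0,-270,-10,0,0,0,5,0,-325,-15,0,0,0,5,1,-380,-15,0,0,0,5,1,-435,-15,0,0,0,5,1,-478,-5,0,0,0,5,2,-478,30,0,0,0,5])

```text
clock: 31.62
eef_pos: [598.6, -147.1, 250.6]
tcp_rot: [2.443, 1.563, 2.74]
contact_force: [0.3, 0.3, 0.4]
opening: 0.135
```

```bash
python3 tobin.py
```

```text
[ 598.5513803  -147.05623704  250.55986815] [2.44342642 1.56332504 2.73994121] 0.13485557054320405 31.625
(array([ -4.2,   3.5, -42.5]), array([ 0.2, -0.3, -0.3])) (array([ 0.1,  3. , 76.6]), array([ 0.2, -0.3, -0.3])) (array([142.1,   2.4,  77.4]), array([ 0.2, -0.3, -0.3]))
```

>>> drive_tool(rows=[0,2,40,0,0,0,5,0,3,75,0,0,0,5,20,3,77,0,0,0,5,60,3,77,0,0,0,5,100,3,77,0,0,0,5,140,2,77,0,0,0,5,142,2,77,0,0,0,5,142,2,77,0,0,0,30,142,2,77,0,0,0,30,142,2,77,0,0,0,30])

```text
clock: 32.92
eef_pos: [675.8, -119.3, 109.7]
tcp_rot: [1.677, 1.567, 1.975]
contact_force: [0.8, 0.5, 0.2]
opening: 0.297
```

>>> drive_tool(rows=[-40,0,0,0,0,0,30,-90,0,0,0,0,0,30,-120,0,0,0,0,0,30,-145,0,-20,0,0,0,30,-145,0,-70,0,0,0,40,-145,0,-120,0,0,0,60,-145,0,-155,0,0,0,60,-145,0,-155,0,0,0,60])

```text
clock: 33.92
eef_pos: [526.1, -166.0, 256.0]
tcp_rot: [1.491, 1.567, 1.787]
contact_force: [0.1, -0.1, -0.3]
opening: 0.6
```

```bash
python3 - <<'E'
from vial import *
p=np.load('bin.npy')
s,_=snap('wrist','w23.png');snap('scene','s23.png');snap('top','t23.png')
rot=Ro.from_matrix(np.array([[0,-np.sin(p[2]),np.cos(p[2])],[0,np.cos(p[2]),np.sin(p[2])],[-1,0,0]]))
print(s['eef_pos'],s['opening'],tb(s['eef_pos']),to(s,[525.7,-167.5,124.1],rot))
E
```

```text
[ 526.13425155 -165.98107454  255.95639546] 0.5997919132757766 [-92.33750251   2.50420661 255.95639546] (array([131.9,  -1.8,  -0.9]), array([ 0.2,  0. , -0.2]))
```

View pics/w23.png

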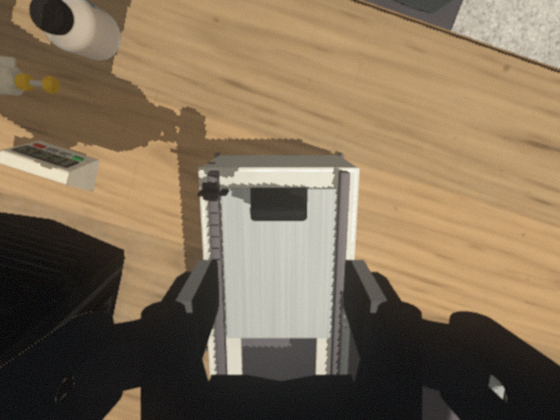

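View pics/s23.png

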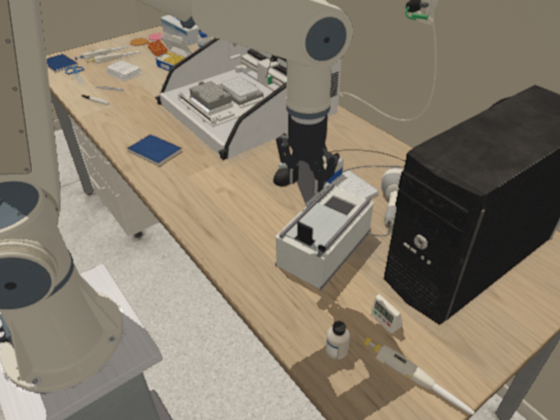

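View pics/t23.png

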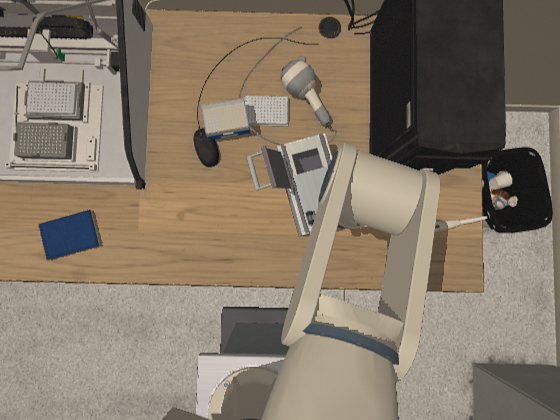

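All the vials are off the desk and the mouth looks empty. Now I'll grip the tab and push the gate shut.

>>> drive_tool(rows=[30,-1,-1,0,0,0,60,70,-1,-1,0,0,0,60,105,-1,-1,0,0,0,60,130,-1,-1,0,0,0,60,132,-1,-1,0,0,0,60,132,-1,-1,0,0,0,60,132,-1,-1,0,0,0,30,132,-1,-1,0,0,0,30,132,-1,-1,0,0,0,30,132,-1,-1,0,0,0,30], newtons=80)

```text
clock: 35.33
eef_pos: [529.5, -166.4, 125.1]
tcp_rot: [0.426, 1.567, 0.724]
contact_force: [-0.6, 1.5, 7.8]
opening: 0.449
```

```bash
python3 - <<'E'
from vial import *
s=r.sense();print(s['eef_pos'],s['opening'],s['contact_force'],to(s,[581.9,-150.3,124.1]))
E
```

```text
[ 529.48429394 -166.41649527  125.14448661] 0.4488945464832908 [-0.57348465  1.46940015  7.80748045] (array([ 1.3,  0. , 54.8]), array([0., 0., 0.]))
```

>>> drive_tool(rows=[0,0,8,0,0,0,30,0,0,17,0,0,0,30,0,0,26,0,0,0,30,0,0,35,0,0,0,30,0,0,44,0,0,0,30,0,0,52,0,0,0,30,0,0,57,0,0,0,30,0,0,60,0,0,0,30,0,0,61,0,0,0,30,0,0,61,0,0,0,30])

```text
clock: 36.58
eef_pos: [585.7, -149.3, 125.2]
tcp_rot: [1.718, 1.569, 2.016]
contact_force: [-6.7, -5.5, -0.5]
opening: 0.449
```

```bash
python3 - <<'E'
from vial import *
s,_=snap('wrist','w24.png');print(s['eef_pos'],s['opening'],s['contact_force'],tb(s['eef_pos']))
E
```

```text
[ 585.6941145  -149.31347465  125.19252459] 0.44923479198644983 [-6.69521194 -5.50426345 -0.458859  ] [-30.50206757   1.25314839 125.19252459]
```

View pics/w24.png

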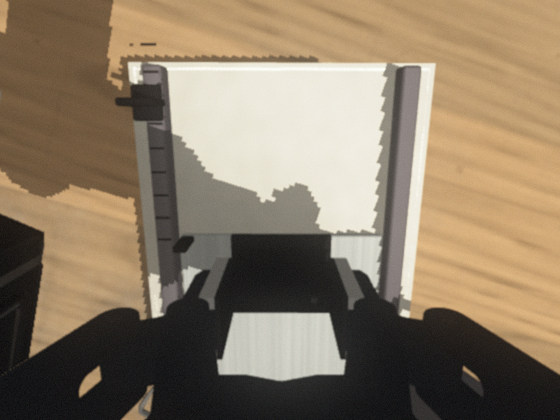

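>>> drive_tool(rows=[0,0,3,0,0,0,30,0,0,5,0,0,0,30,0,0,6,0,0,0,30,0,0,6,0,0,0,30])

```text
clock: 37.12
eef_pos: [585.7, -149.3, 125.1]
tcp_rot: [2.857, 1.559, -3.127]
contact_force: [-22.4, -10.5, 11.6]
opening: 0.448
```

```bash
python3 - <<'E'
from vial import *
s,_=snap('wrist','w25.png');print(s['eef_pos'],s['opening'],s['contact_force'],tb(s['eef_pos']))
E
```

```text
[ 585.66784721 -149.2667973   125.11682029] 0.44841512331161826 [-22.44802784 -10.50430008  11.64951443] [-30.51372879   1.30542421 125.11682029]
```

The gate is shut: it stalled against a 22 N push. I'll release and return to the flap bar.

>>> drive_tool(rows=[0,0,0,0,0,0,60,0,0,0,0,0,0,60,0,0,0,0,0,0,60,-40,0,-2,0,0,0,60,-90,0,-20,0,0,0,60,-140,0,-20,0,0,0,45,-170,0,-20,0,0,0,38,-170,0,-20,0,0,0,38])

```text
clock: 38.17
eef_pos: [570.3, -155.3, 298.4]
tcp_rot: [3.084, 1.565, -2.9]
contact_force: [0.3, -0.0, -0.2]
opening: 0.383
```

```bash
python3 - <<'E'
from vial import *
p=np.load('bin.npy')
s,_=snap('wrist','w26.png');snap('scene','s26.png');snap('top','t26.png')
print(s['eef_pos'],s['tcp_rot'],tb(s['eef_pos']))
rot=Ro.from_euler('xyz',[-1.554,1.172,-1.261]);print(rot.as_matrix()[:,0])
X=np.array([627.8,1.6,184.9])-120*rot.as_matrix()[:,0]
bx=np.array([np.cos(p[2]),np.sin(p[2]),0])
print(to(s,X-90*bx,rot),to(s,X,rot))
for n,b in(('t26',(235,115,355,245)),('s26',(260,140,390,285))):
    a=cv2.imread(f'pics/{n}.png')[b[1]:b[3],b[0]:b[2]];cv2.imwrite(f'pics/{n}z.png',cv2.resize(a,None,fx=4,fy=4,interpolation=2))
E
```

```text
[ 570.28437664 -155.31978589  298.42613556] [ 3.0836882   1.56454298 -2.90017606] [-4.69899694e+01 -4.48841094e-02  2.98426136e+02]
[ 0.11838182 -0.3698242  -0.92152906]
(array([  2.9, 180.1,  10.8]), array([  0.4,  -0.7, -22.9])) (array([  2.4, 179.6, 100.8]), array([  0.4,  -0.7, -22.9]))
```

View pics/s26z.png

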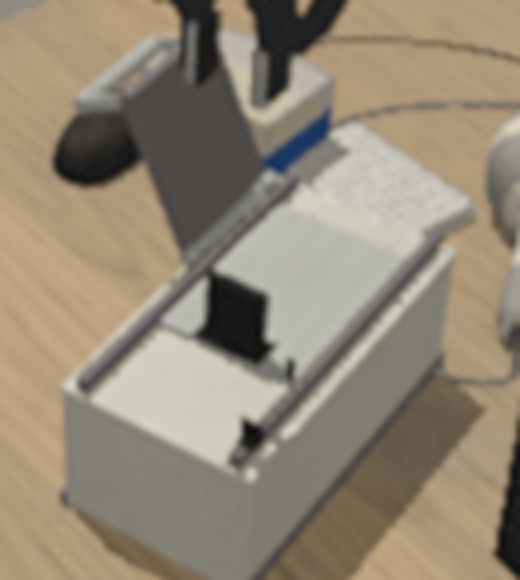

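View pics/t26z.png

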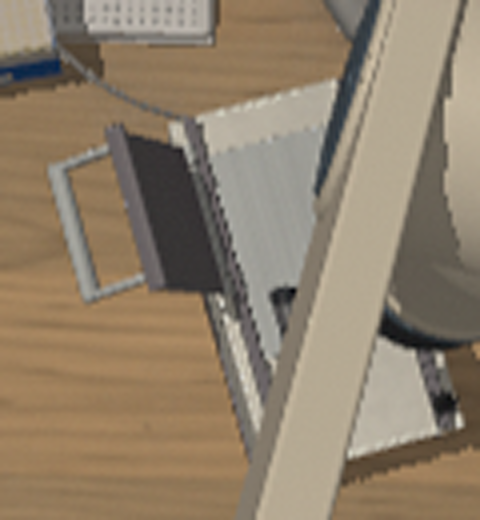

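```bash
python3 - <<'E'
from vial import *
t=lambda u,v:(u/4+235,v/4+115);q=lambda u,v:(u/4+260,v/4+140)
for a,b in(((90,297),(82,102)),((57,168),(165,42))):
    X,e=tri(ct,t(*a),cs,q(*b));print(X,tb(X),e)
E
```

```text
[ 5.85276992e+02 -4.90996254e-01  1.90465245e+02] [ 12.09593565 143.8494814  190.46524542] 2.2936648316004673
[663.41994936  19.60366288 189.92005569] [ 92.71210928 140.51036141 189.92005569] 7.319097773761565
```

>>> drive_tool(rows=[0,45,0,0,0,0,40,0,95,3,0,0,-8,40,2,145,8,0,0,-16,40,3,180,11,0,0,-22.9,40,3,180,50,0,-0.7,-22.9,40,3,180,90,0,-0.7,-22.9,40,3,180,100,0,-0.7,-22.9,40,3,180,100,0,-0.7,-22.9,40])

```text
clock: 39.33
eef_pos: [610.1, 46.5, 289.2]
tcp_rot: [-1.579, 1.175, -1.277]
contact_force: [-0.5, -0.3, 0.5]
opening: 0.4
```

```bash
python3 - <<'E'
from vial import *
p=np.load('bin.npy')
s,_=snap('wrist','w27.png');c=cam('wrist',s);M=R(s).as_matrix()
print(s['eef_pos'],s['tcp_rot'],tb(s['eef_pos']))
B=W(p,(51,145,192));print('pred px',proj(c,B),proj(c,W(p,(51,143,191))))
print(to(s,B+19*M[:,0]))
E
```

```text
[610.09450895  46.48904495 289.24078207] [-1.57893931  1.17543505 -1.27684562] [ 49.42841973 181.6558178  289.24078207]
pred px (np.float64(283.40340900964634), np.float64(215.3092521956923)) (np.float64(281.27627662421355), np.float64(214.6556524201734))
(array([122.9,   3.6,   1.6]), array([0., 0., 0.]))
```

View pics/w27.png

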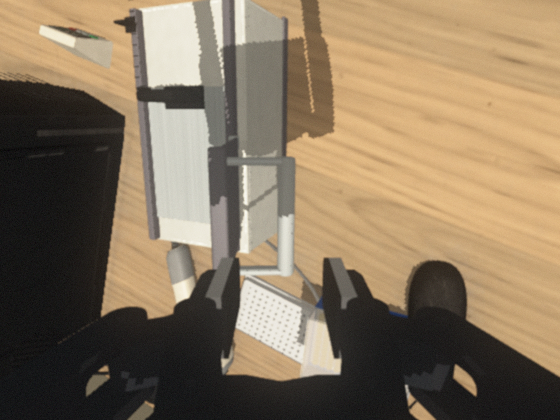

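The bar is seen at columns 280-294, rows 160-272, 5 px right of the finger centre. I'll descend and pinch it.

>>> drive_tool(rows=[30,4,2,0,0,0,40,65,5,2,0,0,0,40,98,5,2,0,0,0,40,120,5,2,0,0,0,40,123,5,2,0,0,0,40,123,5,2,0,0,0,40], newtons=50)

```text
clock: 40.12
eef_pos: [623.6, 5.6, 174.8]
tcp_rot: [-1.578, 1.175, -1.277]
contact_force: [0.2, 0.0, -0.4]
opening: 0.401
```

>>> drive_tool(rows=[0,0,0,0,0,0,0,0,0,0,0,0,0,0,0,0,0,0,0,0,0,0,0,0,0,0,0,0,0,0,0,0,0,0,0])

```text
clock: 40.75
eef_pos: [623.9, 6.2, 175.8]
tcp_rot: [-1.574, 1.175, -1.273]
contact_force: [-1.7, 2.3, 6.0]
opening: 0.123
```

```bash
python3 arc.py; python3 - <<'E'
from h import *
snap('wrist','w28.png');snap('scene','s28.png')
E
```

```text
[623.94423754   6.19133718 175.79647569] 0.12290318392294898 [-1.70956872  2.26312461  6.00196327]
grasp in bin [ 51.01080557 146.39344115 193.3305127 ] theta 2.0083280488198714 rad 118.02941922370341
tilt 22.654412880551835
```

View pics/w28.png

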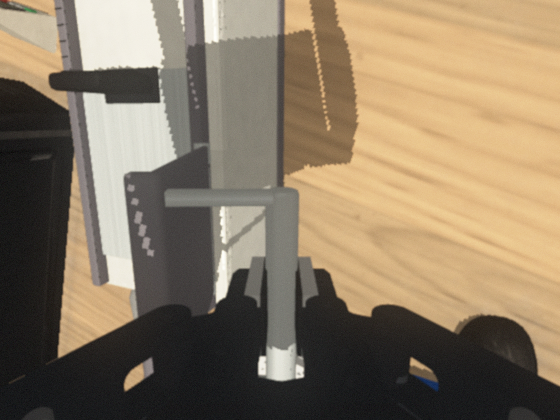

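```bash
python3 - <<'E'
import numpy as np
P=np.array([(-45.3,160.5),(39.14,232.5),(140.9,202.4),(146.4,193.3)])
A=np.c_[2*P,np.ones(4)];x=np.linalg.lstsq(A,(P**2).sum(1),rcond=None)[0]
print(x[:2],np.sqrt(x[2]+x[0]**2+x[1]**2)); print(np.degrees(np.arctan2(P[:,1]-x[1],P[:,0]-x[0])))
E
python3 arc.py "plan(2.0,np.arange(1.9,.99,-.1),-12,116)"
```

```text
[ 60.49206885 122.35387478] 112.38495375118309
[160.17189185 100.97084042  44.87080465  39.55122473]
[623.90750811   6.17166898 175.7846132 ] 0.12085975175085362 [-3.617623    3.3733524   6.60620384]
grasp in bin [ 50.97102039 146.38543364 193.31856452] theta 2.0083574079988002 rad 118.01545953793595
tilt 22.655075052909122
1.9 -4 -10 0 1.2
1.8 -8 -21 0 2.4
1.7 -10 -32 0 3.6
1.6 -11 -43 0 4.8
1.5 -10 -54 0 6.0
1.4 -9 -66 0 7.2
1.3 -7 -77 0 8.4
1.2 -3 -87 0 9.6
1.1 2 -97 0 10.8
1.0 7 -107 0 12.0
```

>>> drive_tool(rows=[-4,-10,0,0,0,1.2,0,-8,-21,0,0,0,2.4,0,-10,-32,0,0,0,3.6,0,-10,-43,0,0,0,4.8,0,-10,-54,0,0,0,6,0,-9,-65,0,0,0,7.2,0,-6,-76,0,0,0,8.4,0,-3,-86,0,0,0,9.6,0,2,-96,0,0,0,10.8,0,7,-106,0,0,0,12,0])

```text
clock: 42.1
eef_pos: [653.2, -89.9, 210.5]
tcp_rot: [-1.582, 1.386, -1.282]
contact_force: [-2.3, 1.8, -2.8]
opening: 0.119
```

```bash
python3 arc.py "plan(1.05,np.arange(.95,.04,-.1),-10.5,115)"
```

```text
[653.24357888 -89.85995582 210.45819305] 0.11903404186417256 [-2.28624024  1.79070314 -2.78314048]
grasp in bin [ 51.35708801  42.14258773 229.13536655] theta 1.0292257079919203 rad 116.36290206916514
tilt 10.576315293308562
0.95 4 -10 0 1.0
0.85 9 -20 0 2.1
0.75 15 -30 0 3.2
0.65 22 -39 0 4.2
0.55 30 -46 0 5.2
0.45 39 -54 0 6.3
0.35 48 -60 0 7.4
0.25 58 -65 0 8.4
0.15 69 -69 0 9.4
0.05 79 -73 0 10.5
```

>>> drive_tool(rows=[4,-10,0,0,0,1,0,9,-20,0,0,0,2.1,0,15,-30,0,0,0,3.2,0,22,-39,0,0,0,4.2,0,30,-46,0,0,0,5.2,0,39,-54,0,0,0,6.3,0,43,-57,0,0,0,7,0,43,-57,0,0,0,7,0])

```text
clock: 43.1
eef_pos: [671.7, -150.9, 177.5]
tcp_rot: [-1.625, 1.51, -1.325]
contact_force: [-1.9, 4.1, -5.9]
opening: 0.114
```

```bash
python3 arc.py "plan(.4,np.arange(.36,-.03,-.04),-3.5,115)"; python3 - <<'E'
from h import *
snap('scene','s29.png')
E
```

```text
[ 671.72283088 -150.94409333  177.48680566] 0.1137353043198614 [-1.94675555  4.09018044 -5.9344093 ]
grasp in bin [ 51.44145971 -24.00315973 196.45128771] theta 0.3858729433911976 rad 116.99461257031658
tilt 3.4987807758969
0.36 3 -3 0 0.4
0.32 7 -6 0 0.7
0.28 11 -8 0 1.0
0.24 15 -11 0 1.4
0.2 18 -13 0 1.8
0.16 22 -15 0 2.1
0.12 27 -17 0 2.4
0.08 31 -19 0 2.8
0.04 35 -21 0 3.2
0.0 39 -22 0 3.5
```

View pics/s29.png

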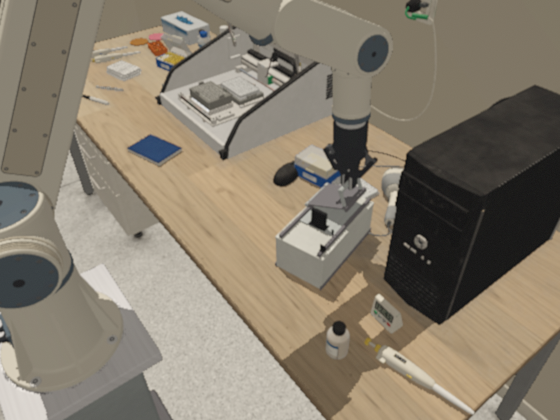

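>>> drive_tool(rows=[3,-3,0,0,0,0.4,0,7,-6,0,0,0,0.7,0,11,-8,0,0,0,1,0,15,-11,0,0,0,1.4,0,18,-13,0,0,0,1.8,0,22,-15,0,0,0,2.1,0,27,-17,0,0,0,2.4,0,31,-19,0,0,0,2.8,0,34,-20,0,0,0,3.2,0,35,-21,0,0,0,3.5,0])

```text
clock: 44.4
eef_pos: [677.7, -170.8, 144.0]
tcp_rot: [2.486, 1.565, 2.787]
contact_force: [-5.2, 13.2, 0.6]
opening: 0.115
```

```bash
python3 arc.py
```

```text
[ 677.72448314 -170.78111814  144.00601321] 0.11519115204921758 [-5.20172425 13.24247573  0.59319785]
grasp in bin [ 51.48147913 -45.94886731 163.0057466 ] theta 0.04066906516575397 rad 115.82671518182785
tilt -0.18497132484020185
```

>>> drive_tool(rows=[1,0.5,0,0,0,0,0,2,0.5,0,0,0,0,0,3,0.5,0,0,0,0,0,4,0.5,0,0,0,0,0,5,0.5,0,0,0,0,0,5,0.5,0,0,0,0,0])

```text
clock: 45.15
eef_pos: [678.1, -171.5, 141.2]
tcp_rot: [3.002, 1.568, -2.98]
contact_force: [-6.9, -0.3, 8.3]
opening: 0.116
```

```bash
python3 arc.py
```

```text
[ 678.1135496  -171.49474204  141.19579804] 0.11626591657916792 [-6.94262782 -0.31035717  8.31708606]
grasp in bin [ 51.62610527 -46.69146742 160.19570613] theta 0.015868754389675388 rad 115.34612932832475
tilt -0.024733864817466564
```

The flap is seated: the height matches the original grasp and there is an upward reaction of 8 N. I'll release it.

>>> drive_tool(rows=[0,0,0,0,0,0,40,0,0,0,0,0,0,40,0,0,0,0,0,0,40,-20,0,0,0,0,0,40,-60,0,0,0,0,0,40,-110,0,0,0,0,0,40,-150,0,0,0,0,0,40,-160,0,-30,0,0,0,40,-160,60,-80,0,0,0,40,-160,120,-130,0,0,0,40])

```text
clock: 46.4
eef_pos: [543.9, -111.9, 302.9]
tcp_rot: [-2.886, 1.569, -2.586]
contact_force: [0.6, 0.6, 0.8]
opening: 0.401
```

>>> drive_tool(rows=[0,60,0,0,0,0,40,0,120,0,0,0,0,40,0,180,0,0,0,0,40,0,180,0,0,0,0,40])

```text
clock: 46.9
eef_pos: [489.8, 63.3, 304.4]
tcp_rot: [0.081, 1.57, 0.386]
contact_force: [0.2, -0.9, 0.6]
opening: 0.398
```

```bash
python3 - <<'E'
from h import *
s,_=snap('scene','s30.png');snap('top','t30.png');print(s['contact_force'],s['clock'])
a=cv2.imread('pics/s30.png')[165:285,265:395];cv2.imwrite('pics/s30z.png',cv2.resize(a,None,fx=5,fy=5,interpolation=2))
E
```

```text
[ 0.16954372 -0.93074051  0.61888704] 46.9
```

View pics/t30.png

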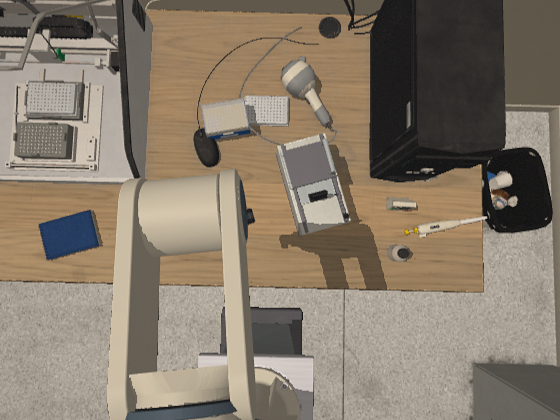

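View pics/s30z.png

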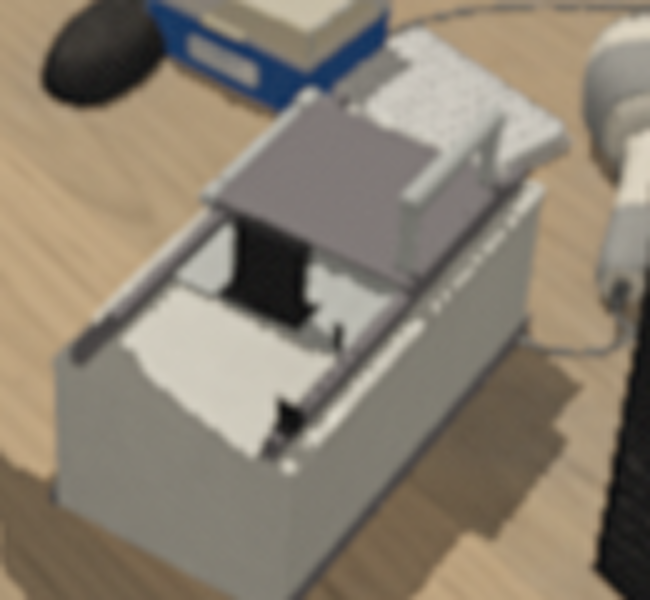

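View pics/s30.png

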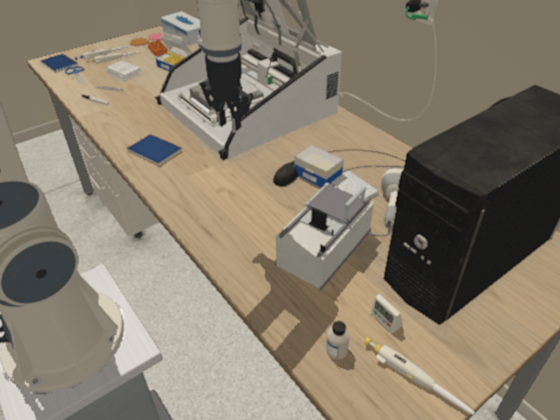

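The flap and gate look the same as in the first pictures. The desk has no vials left, and the bottle and timer haven't moved. I'm handing in.

```bash
python3 -c "
from rig import sign_off
print(sign_off())"
```

```text
the job is handed in; nothing more can be done
None
```

I finished the job and handed it in at about 47 s of the 210 s allowed; the hand-in gives no verdict.

**What I did**
1. I led the flap open by its bar onto its stop, where it stayed up.
2. I drew the gate until its pointer lined up with the index clamp. By my ray measurements it stopped about 1 mm short of the clamp and did not pass it.
3. I dropped the three vials on the desk into the bin through the mouth.
4. I pushed the gate shut; it stalled against its end with about 22 N and no further movement.
5. I brought the flap down by its bar, moving at about 0.3 rad/s over the last 0.3 rad, and let go once it was seated.

**Last checks**
- The final pictures show the flap and gate as they looked shut at the start. No vials are left on the desk, and the bottle and timer look unmoved. The gripper is clear of everything.
- I did not measure the flap angle or the gate position after letting go. The last arm reading put the flap within about 0.02 rad of shut.
- I did not see the vials inside the closed bin. The mouth looked empty after the drops I viewed, so they had slid down the chute.
- My camera estimates of the bin's position disagreed by 2–4 mm. I corrected for that with the wrist camera at each grasp.

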